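# Refill the hazelnut bowl and turn the spice carousel to the front

### The arm

A 7-joint arm with a two-finger parallel gripper is mounted at the origin on a cart in front of the work surface, level with it; the furniture and walls round the work are solid. World frame = base frame: x ahead of the robot, y to its left, z up, the work surface at z = 0. Lengths are in m, angles in rad, forces in N, time in s.
With the tool pointing down it reaches from about 0.4 to 0.9 m from the base axis. Payload 5.5 kg.
Tool frame: the origin (TCP) lies at the very end of the fingers, on their centre line; the grasp point (between the pads) lies ctrl.tcp_to_grasp behind it (ctrl.tcp_to_grasp is the distance from the TCP to the grasp point, in m); y points along the fingers, z is the direction in which the jaws open and shut, and the axes are right-handed (so a half turn about y gives the same grasp; the last joint's range is limited). The gripper opens to 85 mm and grips with 20 to 120 N. Pads are 22 mm wide; open, the fingers measure 114 mm over their backs; the gripper's body (76 mm by 85 mm) begins 54 mm behind the grasp point. The pads swing forward as they close: fully open they stand 13 mm farther back than shut.
Start: joints at [-1.032, 0.501, -0.427, 1.55, 0.221, 1.138, -0.21], TCP at [0.177, 0.625, 0.231] pointing down, gripper open.
Joint ranges: [-2.88, 2.88], [-0.31, 2.03], [-1.54, 1.56], [0.2, 2.42], [-1.41, 4.55], [0.19, 2.02], [-2.57, 2.57]. Speed limits (rad/s): [2.57, 2.57, 3.14, 3.14, 3.14, 3.14, 3.14].

### API

Orientations are given as a 3x3 rotation matrix whose columns are the frame's x, y, z axes.
In Python, from plant import status, cams, sign_off, ctrl gives the robot as it stands.
- The arm moves only by the shell command python3 -m pendant 'ROWS' [OPENING] [FORCE]. ROWS is JSON, a list of rows, each a list of 2 entries, a list of its own where there are three numbers: the shift along the world's x, y, z in m, then the turn, a rotation vector about the world's x, y, z in degrees. A call has 1 to 12 rows; each row shifts and turns the pose as measured when the row begins; what a row does not reach is not made up. A row lasts 1/12 s, in which the tool goes at most 41.7 mm and 7.16 degrees, less where a joint would pass 70% of its speed; a pose out of reach is approached as far as the arm can. A call with a gripper value outside its range is refused whole. OPENING is the opening in per cent of the stroke, from 0 (shut) to 100 (fully open), set as the call begins (- or left out, the last holds). The fingers move at their own pace and stop on an object; FORCE is the grip in N (left out, the last holds). Time passes only in rows, so rows that do not move let the fingers close. It gives the time, the measured TCP pose, the force and the opening at its end, in the units of the state.
- status.sense(): the state, without advancing time (a new reading comes with each control period).
- cams.snapshot(name): name is "scene" or "top" or "wrist"; returns the picture (420x560x3 uint8, blue, green, red); there is no depth.
- cams.calibration(name): a dict with "vfov" (degrees; the focal length in pixels is half the picture's height over the tangent of half this angle, whatever the lens; pixels are square), "cx", "cy" (the principal point, pixels), "R" (3x3) and "t" (3): a world point X has camera coordinates R X + t. Camera axes: x right, y down, z forward; pixel columns grow to the right and rows downward; lengths in m; the calibration is good to about 2 mm. A picture is of the moment at which its call begins: read the wrist's pose just before it. calibration takes no time and is no camera call; for the wrist camera it gives the pose at the moment of the call.
- sign_off(): hands the job in, once; it reports no verdict.
The state is a dict: "t": time; "joint_positions": joint angles; "qd": joint speeds; "joint_torque": joint torques, N m; "tool_pos": TCP position; "tcp_rot": TCP orientation; "ft_force": force on the tool from outside, world axes, zero at the start; "wrist_torque": the same for the moment, N m; "grip_width": finger opening in m.
Only numpy, scipy, OpenCV 4.12 (cv2) and the standard library are available. Lean on these libraries where they do the work, as an engineer would, in place of code of your own. Each camera call takes 0.05 s, during which the arm holds its last target.

### The job

Pour all six hazelnuts from the steel tumbler into the open bowl on the spice carousel and stand the empty tumbler upright back on the worktop. Then turn the carousel until that bowl faces front, lined up with the steel pointer on the carousel's foot, and hold the turntable still there: finish with the gripper still holding the turntable, do not let go. Leave the mug and the blue bowl alone.

Things in the scene. Friction and masses are not known exactly. Their poses are not given: they have to be found in the camera images.
- carousel: fixed steel foot of the spice carousel, a disc 210 mm across under the turntable; origin on the turning axis at worktop height. Its front is its own -x direction, roughly towards the robot (it may be turned up to 25 degrees).
- pointer (a point): upright steel pin (14 mm across, top at z = 20 mm) at the end of a flat tongue that sticks out from under the front of the turntable, fixed to the foot; the point is its top, 158 mm from the turning axis. It marks the front.
- front_place (a point): point fixed in space, on the line from the turning axis to the pointer, 85 mm from the axis, at the height of the turntable's upper face (28 mm): the bowl's centre is above it when the bowl faces front exactly.
- turntable: wooden board 280 mm across, top face at z = 28 mm, turns endlessly about the foot's axis with light friction (1 N at a peg), stays where left. Fixed on it, 85 to 88 mm from the axis: the bowl at its -x; a tin 57 wide, 72 tall at -y and another at +x; a lidded spice box 104 long, 71 wide, 58 tall at +y; four pegs on the diagonals between. Origin on the axis, worktop height.
- bowl_center (a point): centre of the bowl fixed on the turntable, the only open vessel on it: white enamel, 102 mm across the rim, 43 mm high; the point is on its axis half-way up, 85 mm from the turning axis; rim 71 mm above the worktop, inner floor about 30 mm above it.
- tumbler: loose open steel tumbler that holds the nuts at the start, 65 mm across at the rim, 50 mm at the foot, 80 mm tall, wall 3 mm, 0.12 kg, no handle; origin at the centre of its underside, z up through its mouth. It starts at the left or right front; on the left the raised rim of the sink begins about 50 mm behind it.
- tumbler_center (a point): centre of the tumbler, on its axis half-way up (40 mm above its underside).
- mug: bystander: loose white mug with a handle, 98 mm tall, 68 mm across; origin at its underside.
- blue_bowl: bystander: loose small blue bowl on the worktop at the left, 84 mm across, 45 mm tall; origin at its underside.
- peg1 (a point): round upright wooden peg of the turntable, 16 mm across, 118 mm from the turning axis, standing from 28 to 92 mm above the worktop; the point is on its axis at 72 mm, a good height to grip. Between the bowl and the first tin.
- peg2 (a point): round upright wooden peg of the turntable, 16 mm across, 118 mm from the turning axis, standing from 28 to 92 mm above the worktop; the point is on its axis at 72 mm, a good height to grip. Between the two tins.
- peg3 (a point): round upright wooden peg of the turntable, 16 mm across, 118 mm from the turning axis, standing from 28 to 92 mm above the worktop; the point is on its axis at 72 mm, a good height to grip. Between the far tin and the spice box.
- peg4 (a point): round upright wooden peg of the turntable, 16 mm across, 118 mm from the turning axis, standing from 28 to 92 mm above the worktop; the point is on its axis at 72 mm, a good height to grip. Between the spice box and the bowl.
- nut1_center (a point): centre of a whole hazelnut, a smooth ball 18 mm across, 10 g, rolls and slides easily, in the tumbler at the start (six in all, two layers deep, up to about 35 mm above the tumbler's underside).
- nut2_center (a point): centre of a whole hazelnut, a smooth ball 18 mm across, 10 g, rolls and slides easily, in the tumbler at the start (six in all, two layers deep, up to about 35 mm above the tumbler's underside).
- nut3_center (a point): centre of a whole hazelnut, a smooth ball 18 mm across, 10 g, rolls and slides easily, in the tumbler at the start (six in all, two layers deep, up to about 35 mm above the tumbler's underside).
- nut4_center (a point): centre of a whole hazelnut, a smooth ball 18 mm across, 10 g, rolls and slides easily, in the tumbler at the start (six in all, two layers deep, up to about 35 mm above the tumbler's underside).
- nut5_center (a point): centre of a whole hazelnut, a smooth ball 18 mm across, 10 g, rolls and slides easily, in the tumbler at the start (six in all, two layers deep, up to about 35 mm above the tumbler's underside).
- nut6_center (a point): centre of a whole hazelnut, a smooth ball 18 mm across, 10 g, rolls and slides easily, in the tumbler at the start (six in all, two layers deep, up to about 35 mm above the tumbler's underside).
Mind the look-alikes: they are no part of the job. What is shaped like the tumbler but purple is not meant.

How it is judged:
By the outcome, as a careful person would: the job done as asked, in the order asked, and still so for the second after the job is handed in, while the arm keeps its last pose, push and grip.
It also fails if it takes over 72 s, if anything falls off the work surface, if the arm or the gripper's body presses on something with over 40 N, if the wrist force passes 120 N, or if a joint passes its speed limit or range.

## Working session

There is one attempt and no reset: what is moved stays moved. The work goes in short steps, Python scripts to look and compute and a shell command to move; the robot and the scene stay as the last step left them, time stands still between calls to the robot, and variables do not carry over. Pictures are saved under pics/ and viewed, and the job is handed in when it is done.

```bash
mkdir -p pics; ls; python3 - <<'E'
from plant import status,cams,ctrl
import cv2
s=status.sense(); print({k:s[k] for k in ('t','tool_pos','tcp_rot','grip_width','ft_force')}, ctrl.tcp_to_grasp)
for n in ('scene','top','wrist'):
    c=cams.calibration(n); print(n,c)
    cv2.imwrite(f'pics/{n}0.png',cams.snapshot(n))
E
```

```text
pics
{'t': 0.0, 'tool_pos': array([0.17688279, 0.62476793, 0.2302813 ]), 'tcp_rot': array([[ 9.62210660e-01, -5.71044184e-04,  2.72305565e-01],
       [-2.72306156e-01, -1.79149104e-03,  9.62208994e-01],
       [-6.16308702e-05, -9.99998232e-01, -1.87929062e-03]]), 'grip_width': 0.08541306528893476, 'ft_force': array([ 0.3101935 , -0.59107565, -0.11879844])} 0.0187
scene {'vfov': 42.74330638921999, 'cx': 283.2877481282588, 'cy': 212.79829089492443, 'R': array([[ 0.81673731, -0.5767814 , -0.01622872],
       [-0.31384903, -0.42046561, -0.85129751],
       [ 0.48418896,  0.70037981, -0.52443224]]), 't': array([-0.34322464,  0.27949555,  1.40066138])}
top {'vfov': 46.60052884725461, 'cx': 275.88230425114693, 'cy': 204.34557574683123, 'R': array([[ 0.01270215, -0.99990855,  0.004642  ],
       [-0.99798325, -0.01296617, -0.06213946],
       [ 0.06219396, -0.00384334, -0.99805668]]), 't': array([0.11872888, 0.52974235, 1.58087732])}
wrist {'vfov': 66.11075774450676, 'cx': 280.1344394420453, 'cy': 204.60976080254983, 'R': array([[ 2.72283950e-01,  9.62216753e-01, -6.08906323e-04],
       [ 9.19686041e-01, -2.60062627e-01,  2.94185343e-01],
       [ 2.82911712e-01, -8.06619501e-02, -9.55748195e-01]]), 't': array([-0.64849731, -0.0375349 ,  0.3786793 ])}
```

View pics/scene0.png

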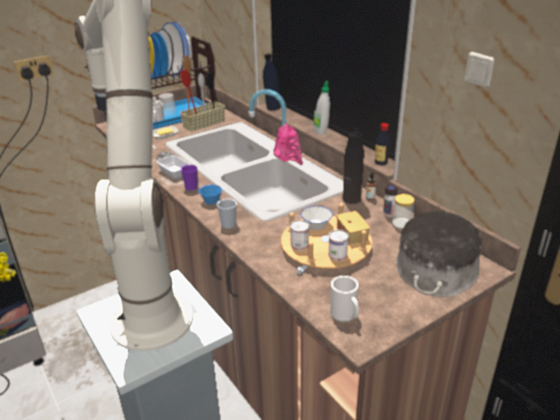

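View pics/top0.png

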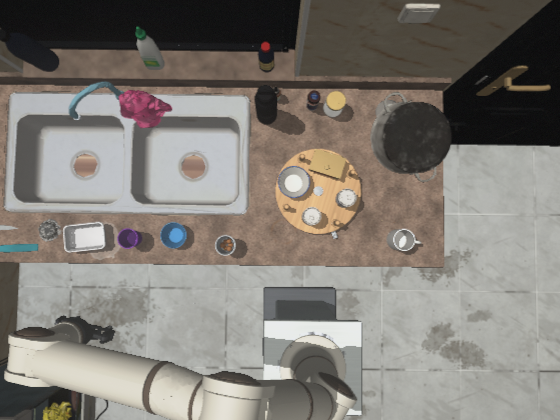

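View pics/wrist0.png

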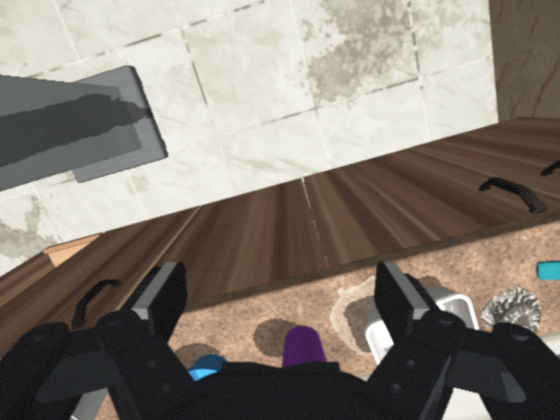

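Candidates for the tumbler in the top view are the steel tumbler with brown nuts (226,245), the purple tumbler (129,240), the steel scourer (48,230) and the mug (403,240). I choose (226,245) and will check it in a crop. The bowl on the carousel is at (294,182) and the pointer near (336,236).

```bash
python3 - <<'E'
import cv2
a=cv2.imread('pics/top0.png')
cv2.imwrite('pics/c1.png',cv2.resize(a[140:260,265:425],None,fx=5,fy=5,interpolation=cv2.INTER_CUBIC))
cv2.imwrite('pics/c2.png',cv2.resize(a[205:275,140:260],None,fx=6,fy=6,interpolation=cv2.INTER_CUBIC))
a=cv2.imread('pics/scene0.png')
cv2.imwrite('pics/c3.png',cv2.resize(a[170:290,180:380],None,fx=4,fy=4,interpolation=cv2.INTER_CUBIC))
E
```

```text
(no output)
```

View pics/c1.png

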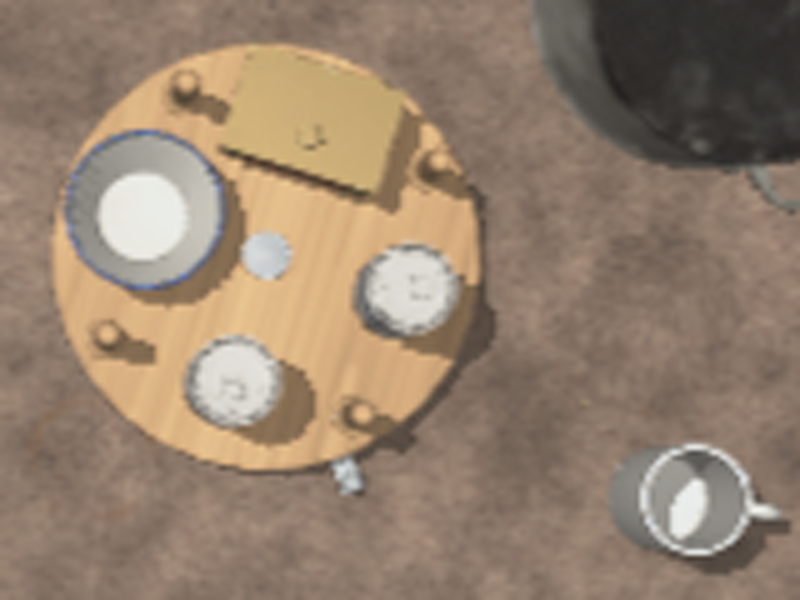

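View pics/c2.png

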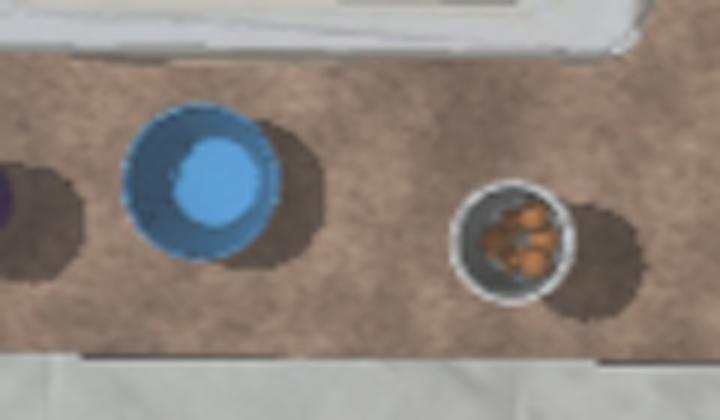

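View pics/c3.png

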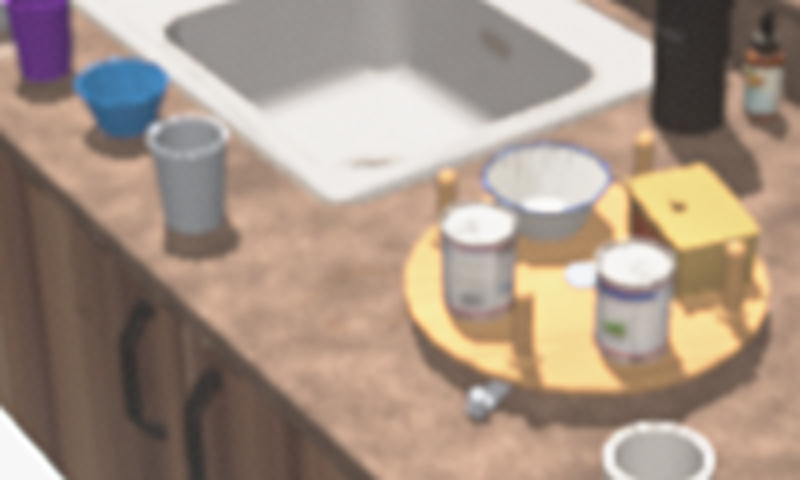

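```bash
cat > h.py <<'E'
import numpy as np
from plant import status,cams,ctrl
def ray(n,u,v,z,c=None):
    c=c or cams.calibration(n); f=210/np.tan(np.radians(c['vfov']/2))
    d=c['R'].T@np.array([(u-c['cx'])/f,(v-c['cy'])/f,1]); o=-c['R'].T@c['t']
    return o+d*(z-o[2])/d[2]
def proj(n,X,c=None):
    c=c or cams.calibration(n); f=210/np.tan(np.radians(c['vfov']/2))
    p=c['R']@np.array(X)+c['t']; return p[:2]/p[2]*f+[c['cx'],c['cy']]
E
python3 - <<'E'
from h import *
np.set_printoptions(precision=4,suppress=True)
A=lambda u,v,z:ray('top',265+(u+.5)/5-.5,140+(v+.5)/5-.5,z)
T=lambda u,v,z:ray('top',140+(u+.5)/6-.5,205+(v+.5)/6-.5,z)
ax=A(267,255,.028);print('axis',ax)
for n,p in dict(bowl=(145,210,.071),peg4=(185,85,.092),peg3=(436,163,.092),peg2=(358,412,.092),peg1=(108,332,.092),pin=(347,480,.02),tinA=(235,382,.1),tinB=(411,288,.1)).items():
    q=A(*p);d=q-ax;print(n,q,np.hypot(*d[:2])*1e3,np.degrees(np.arctan2(d[1],d[0])))
print('tumb',T(513,242,.08)); print('mug',A(696,498,.098)); print('blue',T(200,183,.045)); 
print('edge',T(400,357,0), 'sink',T(400,45,0))
S=lambda u,v,z:ray('scene',180+(u+.5)/4-.5,170+(v+.5)/4-.5,z)
print('tumb scene',S(188,140,.08),'bowl',S(547,180,.071),'pin',S(480,397,.02))
print([a for a in dir(ctrl) if a[0]!='_'],[a for a in dir(status) if a[0]!='_'])
E
```

```text
axis [ 0.5741 -0.0111  0.028 ]
bowl [0.5978 0.0704 0.071 ] 84.89643387622311 73.79400350954994
peg4 [0.6747 0.047  0.092 ] 116.14083369129067 29.99620042929524
peg3 [ 0.6275 -0.1109  0.092 ] 113.18233140634739 -61.84441472448457
peg2 [ 0.4708 -0.0627  0.092 ] 115.4747988426631 -153.43294237664634
peg1 [0.5187 0.0936 0.092 ] 118.39947230479645 117.89335029231502
pin [ 0.4284 -0.065   0.02  ] 155.31602093009226 -159.686681218244
tinA [0.4882 0.0147 0.1   ] 89.6692926911187 163.30506572250133
tinB [ 0.5481 -0.0943  0.1   ] 87.17213121355663 -107.36923991947633
tumb [0.3951 0.283  0.08  ]
mug [ 0.4201 -0.2717  0.098 ]
blue [0.4235 0.4539 0.045 ]
edge [0.3298 0.3514 0.    ] sink [0.5006 0.3551 0.    ]
tumb scene [0.3906 0.2742 0.08  ] bowl [0.5945 0.0635 0.071 ] pin [ 0.4245 -0.076   0.02  ]
['PlanningError', 'tcp_to_grasp'] ['sense']
```

The crop shows a grey steel tumbler with brown nuts, rim centre at c2 (513,242). That puts it at about (0.395, 0.283). The purple one is clearly separate. I'll approach it from the left with the tool pitched down 40°.

```bash
cat >> h.py <<'E'
from scipy.spatial.transform import Rotation as Ro
np.set_printoptions(precision=4,suppress=True)
def Rdp(az,p,sgn=1):
    "tool y pointing azimuth az(deg), pitched p down; jaw horizontal"
    a=np.radians(az);q=np.radians(p)
    y=np.array([np.cos(a)*np.cos(q),np.sin(a)*np.cos(q),-np.sin(q)])
    z=sgn*np.array([-np.sin(a),np.cos(a),0]); return np.c_[np.cross(y,z),y,z]
def go(R,tcp):
    s=status.sense(); d=np.array(tcp)-s['tool_pos']
    v=Ro.from_matrix(R@s['tcp_rot'].T).as_rotvec(degrees=True)
    n=max(np.linalg.norm(d)/.04,np.linalg.norm(v)/7)
    print('t',s['t'],'shift mm',d*1e3,'turn',v,'rows>=',n,'q',s['joint_positions'],'F',s['ft_force'],'w',s['grip_width'])
    return d,v
E
python3 - <<'E'
from h import *
d=Rdp(-54.4,40)[:,1];G=np.array([.395,.283,.055])
print(d); T=G+.0217*d
go(Rdp(-54.4,40,1),T-.12*d+[0,0,.03])
go(Rdp(-54.4,40,-1),T-.12*d+[0,0,.03])
E
```

```text
[ 0.4459 -0.6229 -0.6428]
t 0.15 shift mm [ 174.2807 -280.6647  -82.2971] turn [-29.2045 -41.7001 -36.0438] rows>= 8.911079031407967 q [-1.0318  0.5016 -0.4269  1.5512  0.2208  1.1383 -0.2103] F [-0.1686  0.5204  0.1031] w 0.08549494605696152
t 0.15 shift mm [ 174.2807 -280.6647  -82.2971] turn [-52.5257  37.0454 130.0889] rows>= 20.728783881114506 q [-1.0318  0.5016 -0.4269  1.5512  0.2208  1.1383 -0.2103] F [-0.1686  0.5204  0.1031] w 0.08549494605696152
```

```bash
python3 -m pendant '[[[0.017,-0.025,0.004],[-2.9,-4.2,-3.6]],[[0.017,-0.025,0.004],[-2.9,-4.2,-3.6]],[[0.017,-0.025,0.004],[-2.9,-4.2,-3.6]],[[0.017,-0.025,0.004],[-2.9,-4.2,-3.6]],[[0.017,-0.025,0.004],[-2.9,-4.2,-3.6]],[[0.017,-0.025,0.004],[-2.9,-4.2,-3.6]],[[0.017,-0.025,0.004],[-2.9,-4.2,-3.6]],[[0.017,-0.025,0.004],[-2.9,-4.2,-3.6]],[[0.017,-0.025,0.004],[-2.9,-4.2,-3.6]],[[0.017,-0.025,0.004],[-2.9,-4.2,-3.6]]]' 100
python3 - <<'E'
from h import *
d=Rdp(-54.4,40)[:,1];G=np.array([.395,.283,.055])
T=G+.0217*d
go(Rdp(-54.4,40,1),T-.12*d+[0,0,.03])
E
```

```text
t: 0.98
tool_pos: [0.3495, 0.3685, 0.2742]
tcp_rot: [[0.337, 0.461, 0.821], [-0.518, -0.637, 0.57], [0.786, -0.618, 0.024]]
ft_force: [-0.6, 1.3, 0.2]
grip_width: 0.0854
t 0.9833 shift mm [   1.6186  -24.2341 -125.9775] turn [0.713  2.2014 0.8391] rows>= 3.2074367808707835 q [-1.26    0.5246 -0.0733  1.7061  0.6758  1.606  -0.968 ] F [-0.584   1.265   0.2288] w 0.08537977951753793
```

```bash
python3 -m pendant '[[[0,-0.008,-0.025],[0.3,0.8,0.3]],[[0,-0.008,-0.03],[0.2,0.8,0.3]],[[0,-0.008,-0.03],[0.2,0.6,0.3]],[[0,0,0],[0,0,0]]]'
python3 - <<'E'
from h import *
import cv2
c=cams.calibration('wrist'); a=cams.snapshot('wrist'); cv2.imwrite('pics/w1.png',a)
print(status.sense()['tool_pos'])
for z in (0,.08): print(proj('wrist',[.395,.283,z],c))
import pickle; pickle.dump(c,open('w1.pkl','wb'))
E
```

```text
t: 1.32
tool_pos: [0.3522, 0.3388, 0.1856]
tcp_rot: [[0.367, 0.445, 0.817], [-0.52, -0.63, 0.577], [0.771, -0.636, -0.0]]
ft_force: [-1.6, -1.1, -0.2]
grip_width: 0.0851
[0.3528 0.3405 0.1879]
[284.1178  79.027 ]
[284.6043 155.1109]
```

View pics/w1.png

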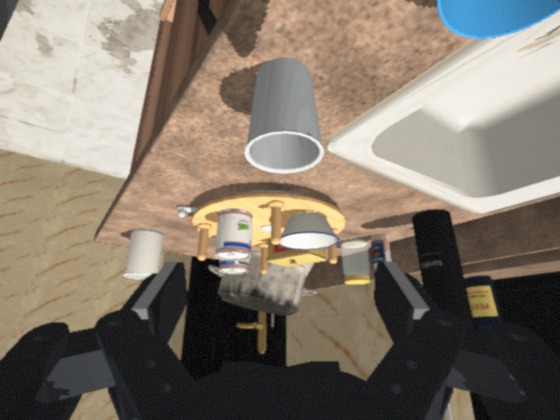

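The wrist view shows the tumbler's rim centre at (285,152); I predicted (284.6,155). The position agrees, so I'll approach.

```bash
python3 - <<'E'
from h import *
import pickle
c=pickle.load(open('w1.pkl','rb'))
print(ray('wrist',285,152,.08,c),ray('wrist',284,75,.0,c))
d=Rdp(-54.4,40)[:,1];G=np.array([.395,.283,.055])
T=G+.0217*d
go(Rdp(-54.4,40,1),T-.07*d)
go(Rdp(-54.4,40,1),T)
E
```

```text
[0.3925 0.287  0.08  ] [0.3921 0.2869 0.    ]
t 1.3667 shift mm [  20.6927  -27.4149 -101.8998] turn [0.2956 0.394  0.3577] rows>= 2.6883233849740154 q [-1.2321  0.5936 -0.0731  1.8138  0.6851  1.4406 -1.0403] F [ 0.274   0.0204 -0.4763] w 0.08534285113378327
t 1.3667 shift mm [  51.908   -71.0159 -146.8949] turn [0.2956 0.394  0.3577] rows>= 4.280465209925023 q [-1.2321  0.5936 -0.0731  1.8138  0.6851  1.4406 -1.0403] F [ 0.274   0.0204 -0.4763] w 0.08534285113378327
```

```bash
python3 -m pendant '[[[0.005,-0.006,-0.025],[0.1,0.2,0.1]],[[0.005,-0.006,-0.025],[0.1,0.1,0.1]],[[0.005,-0.006,-0.025],[0.1,0.1,0.1]],[[0.004,-0.006,-0.022],[0,0,0]],[[0,0,0],[0,0,0]]]'
python3 - <<'E'
from h import *
d=Rdp(-54.4,40)[:,1];G=np.array([.394,.285,.055])
T=G+.0217*d
go(Rdp(-54.4,40,1),T)
E
```

```text
t: 1.78
tool_pos: [0.3743, 0.3254, 0.0958]
tcp_rot: [[0.371, 0.453, 0.811], [-0.532, -0.612, 0.585], [0.761, -0.648, 0.014]]
ft_force: [0.1, -1.2, 0.3]
grip_width: 0.0855
t 1.7833 shift mm [ 29.3545 -53.9532 -54.7488] turn [-0.7984  0.3976 -0.2103] rows>= 2.0570115949260015 q [-1.2067  0.7202 -0.0511  1.8585  0.7435  1.2688 -1.131 ] F [ 0.1222 -1.1599  0.2691] w 0.08552371007326771
```

```bash
python3 -m pendant '[[[-0.006,-0.005,0],[-0.8,0.4,-0.2]],[[0,0,0],[0,0,0]],[[0.008,-0.012,-0.013],[0,0,0]],[[0.008,-0.012,-0.013],[0,0,0]],[[0,0,0],[0,0,0]]]'
python3 - <<'E'
from h import *
import cv2
d=Rdp(-54.4,40)[:,1];G=np.array([.394,.285,.055])
T=G+.0217*d
go(Rdp(-54.4,40,1),T)
c=cams.calibration('wrist'); a=cams.snapshot('wrist'); cv2.imwrite('pics/w2.png',a)
E
```

```text
t: 2.2
tool_pos: [0.3846, 0.3053, 0.0772]
tcp_rot: [[0.373, 0.452, 0.81], [-0.529, -0.614, 0.586], [0.762, -0.647, 0.01]]
ft_force: [-0.4, -0.7, -0.2]
grip_width: 0.0851
t 2.2 shift mm [ 19.12   -33.8308 -36.1882] turn [-0.5999  0.2686 -0.295 ] rows>= 1.327517294486355 q [-1.1884  0.7386 -0.0375  1.8928  0.7701  1.2177 -1.1477] F [-0.406  -0.7186 -0.1865] w 0.08513376171960246
```

View pics/w2.png

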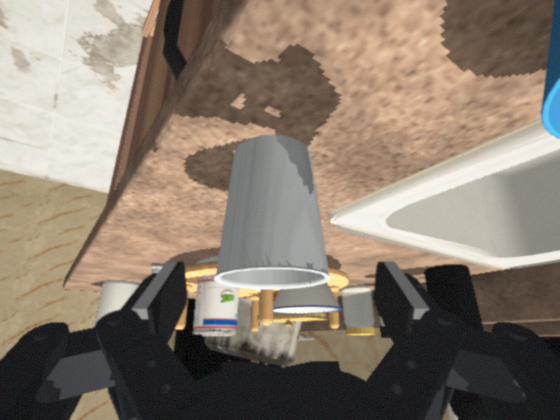

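```bash
python3 -m pendant '[[[-0.004,-0.003,0],[-0.6,0.3,-0.3]],[[0.008,-0.011,-0.012],[0,0,0]],[[0.008,-0.011,-0.012],[0,0,0]],[[0.008,-0.011,-0.012],[0,0,0]],[[0,0,0],[0,0,0]]]'
python3 - <<'E'
from h import *
d=Rdp(-54.4,40)[:,1];G=np.array([.394,.285,.055])
T=G+.0217*d
go(Rdp(-54.4,40,1),T)
E
```

```text
t: 2.67
tool_pos: [0.4024, 0.2817, 0.0476]
tcp_rot: [[0.377, 0.452, 0.809], [-0.531, -0.61, 0.588], [0.759, -0.651, 0.01]]
ft_force: [0.6, -0.5, -0.2]
grip_width: 0.0856
t 2.6667 shift mm [  1.2381 -10.1727  -6.5196] turn [-0.8491  0.1168 -0.4218] rows>= 0.30364614383028715 q [-1.1599  0.7762 -0.0148  1.9257  0.8145  1.1387 -1.1746] F [ 0.5528 -0.4532 -0.2415] w 0.08557425447595048
```

```bash
python3 -m pendant '[[[0.001,-0.01,-0.007],[-0.8,0.1,-0.4]],[[0,-0.002,-0.001],[0,0,0]],[[0,0,0],[0,0,0]]]'
python3 - <<'E'
from h import *
import cv2
d=Rdp(-54.4,40)[:,1];G=np.array([.394,.285,.055])
T=G+.0217*d
go(Rdp(-54.4,40,1),T)
cv2.imwrite('pics/w3.png',cams.snapshot('wrist'))
E
```

```text
t: 2.92
tool_pos: [0.4023, 0.2733, 0.0411]
tcp_rot: [[0.375, 0.448, 0.812], [-0.525, -0.62, 0.584], [0.764, -0.645, 0.003]]
ft_force: [-0.1, -0.1, 0.2]
grip_width: 0.0857
t 2.9167 shift mm [ 1.3633 -1.8507 -0.0971] turn [-0.2162  0.0424 -0.1136] rows>= 0.05751698503540008 q [-1.1571  0.7895 -0.0111  1.9326  0.8182  1.1326 -1.1825] F [-0.0903 -0.0614  0.1884] w 0.08568364921580467
```

View pics/w3.png

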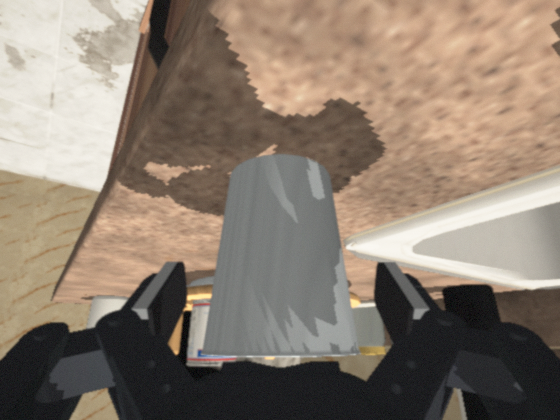

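The tumbler is centred between the pads, rim centre u≈281, so I'll close.

```bash
python3 -m pendant '[[[0,0,0],[0,0,0]],[[0,0,0],[0,0,0]],[[0,0,0],[0,0,0]],[[0,0,0],[0,0,0]],[[0,0,0],[0,0,0]],[[0,0,0],[0,0,0]]]' 0 40
python3 -m pendant '[[[0,0,0.01],[0,0,0]],[[0,0,0.02],[0,0,0]],[[0,0,0.02],[0,0,0]],[[0,0,0.02],[0,0,0]],[[0,0,0.02],[0,0,0]],[[0,0,0],[0,0,0]]]'
python3 - <<'E'
from h import *
import cv2
cv2.imwrite('pics/w4.png',cams.snapshot('wrist'))
a=cams.snapshot('scene')
cv2.imwrite('pics/s4.png',cv2.resize(a[120:290,150:390],None,fx=3,fy=3,interpolation=cv2.INTER_CUBIC))
go(Rdp(-54.4,40,1),[0,0,0])
E
```

```text
t: 3.47
tool_pos: [0.4011, 0.2761, 0.0421]
tcp_rot: [[0.376, 0.449, 0.811], [-0.526, -0.617, 0.585], [0.763, -0.647, 0.004]]
ft_force: [-0.7, -1.4, -0.2]
grip_width: 0.0583
t: 3.97
tool_pos: [0.3998, 0.2752, 0.1359]
tcp_rot: [[0.38, 0.447, 0.81], [-0.524, -0.618, 0.586], [0.762, -0.647, -0.0]]
ft_force: [-0.7, -0.4, -1.2]
grip_width: 0.0581
t 4.0667 shift mm [-398.9029 -274.5024 -133.1627] turn [-0.1836 -0.3392 -0.3006] rows>= 12.555065191580248 q [-1.1484  0.6162 -0.0282  1.9445  0.7707  1.2508 -1.0591] F [-1.3557 -0.5886 -2.8507] w 0.05835317301995036
```

View pics/w4.png

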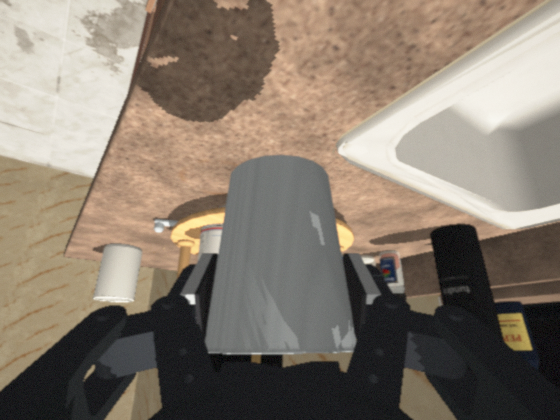

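View pics/s4.png

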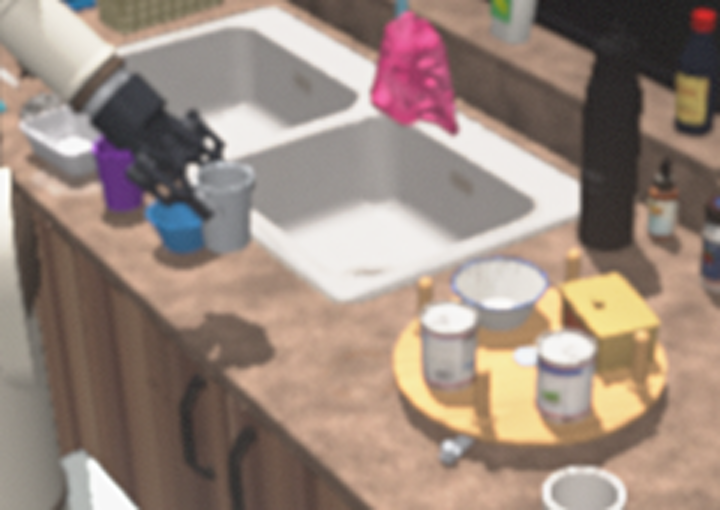

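```bash
cat >> h.py <<'E'
B=np.array([.5965,.0715,0]); AZ=-100
def pour(out,z,th,off=.0217):
    R=Rdp(AZ,40+th); h=np.array([np.cos(np.radians(AZ)),np.sin(np.radians(AZ)),0])
    P=B-out*h+[0,0,z]
    return R,P+off*R[:,1]
E
python3 - <<'E'
from h import *
go(*pour(.06,.19,0))
E
```

```text
t 4.0667 shift mm [ 205.1294 -160.2846   42.8888] turn [ -0.3089  -0.2482 -45.9004] rows>= 6.5958632008190365 q [-1.1484  0.6162 -0.0282  1.9445  0.7707  1.2508 -1.0591] F [-1.3557 -0.5886 -2.8507] w 0.05835317301995036
```

```bash
python3 -m pendant '[[[0.01,-0.007,0.015],[0,0,-3]],[[0.02,-0.016,0.012],[0,0,-4.6]],[[0.02,-0.016,0.008],[0,0,-4.6]],[[0.02,-0.016,0.004],[0,0,-4.6]],[[0.02,-0.016,0.003],[0,0,-4.6]],[[0.02,-0.016,0],[0,0,-4.6]],[[0.02,-0.016,0],[0,0,-4.6]],[[0.02,-0.016,0],[0,0,-4.6]],[[0.02,-0.016,0],[0,0,-4.6]],[[0.02,-0.016,0],[0,0,-4.6]],[[0.01,-0.008,0],[0,0,-2]],[[0,0,0],[0,0,0]]]'
python3 - <<'E'
from h import *
go(*pour(.06,.19,0))
go(*pour(.055,.17,60))
E
```

```text
t: 5.07
tool_pos: [0.5969, 0.1075, 0.1604]
tcp_rot: [[-0.115, -0.169, 0.979], [-0.636, -0.744, -0.204], [0.763, -0.646, -0.022]]
ft_force: [0.1, -0.0, -1.5]
grip_width: 0.0588
t 5.0667 shift mm [ 7.0985  6.7545 15.6663] turn [-0.518  -1.166   1.7524] rows>= 0.46195489106228627 q [-0.672   0.8646  0.1956  1.3718  0.4639  1.551  -0.857 ] F [ 0.0833 -0.0159 -1.5082] w 0.05881841359832404
t 5.0667 shift mm [  9.7712  21.912  -11.7556] turn [ 58.4241 -12.3727   0.9405] rows>= 8.53246615650888 q [-0.672   0.8646  0.1956  1.3718  0.4639  1.551  -0.857 ] F [ 0.0833 -0.0159 -1.5082] w 0.05881841359832404
```

```bash
python3 -m pendant '[[[0.001,0.003,0.008],[5.8,-1.2,0]],[[0.001,0.002,0.006],[5.8,-1.2,0]],[[0.001,0.002,0],[5.8,-1.2,0]],[[0.001,0.002,0],[5.8,-1.2,0]],[[0.001,0.002,0],[5.8,-1.2,0]],[[0.001,0.002,-0.004],[5.8,-1.2,0]],[[0.001,0.002,-0.005],[5.8,-1.2,0]],[[0.001,0.003,-0.006],[5.8,-1.2,0]],[[0.001,0.003,-0.007],[5.8,-1.2,0]],[[0,0,0],[0,0,0]]]'
python3 - <<'E'
from h import *
import cv2
go(*pour(.055,.17,60))
go(*pour(.05,.13,75))
a=cams.snapshot('scene')
cv2.imwrite('pics/s5.png',cv2.resize(a[120:290,200:400],None,fx=3.5,fy=3.5,interpolation=cv2.INTER_CUBIC))
a=cams.snapshot('top')
cv2.imwrite('pics/t5.png',cv2.resize(a[120:260,230:390],None,fx=4,fy=4,interpolation=cv2.INTER_CUBIC))
E
```

```text
t: 5.9
tool_pos: [0.5911, 0.1347, 0.1301]
tcp_rot: [[-0.16, -0.011, 0.987], [-0.984, 0.084, -0.159], [-0.081, -0.996, -0.024]]
ft_force: [-0.4, -2.6, -2.1]
grip_width: 0.0584
t 5.9 shift mm [15.643  -5.3014 18.5225] turn [ 5.0255 -2.263  -0.9394] rows>= 0.7987084919052219 q [-0.1595  0.5022 -0.0767  1.7652 -0.0626  0.8683 -0.3466] F [-0.3798 -2.6357 -2.1194] w 0.05837700738425641
t 5.9 shift mm [ 15.713   -4.9049 -19.774 ] turn [19.8188 -4.7413 -1.1138] rows>= 2.9154958714312396 q [-0.1595  0.5022 -0.0767  1.7652 -0.0626  0.8683 -0.3466] F [-0.3798 -2.6357 -2.1194] w 0.05837700738425641
```

View pics/s5.png

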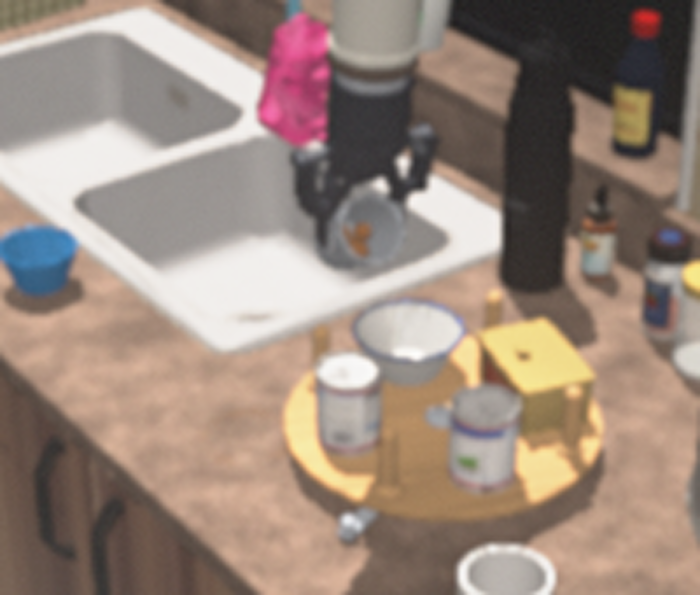

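View pics/t5.png

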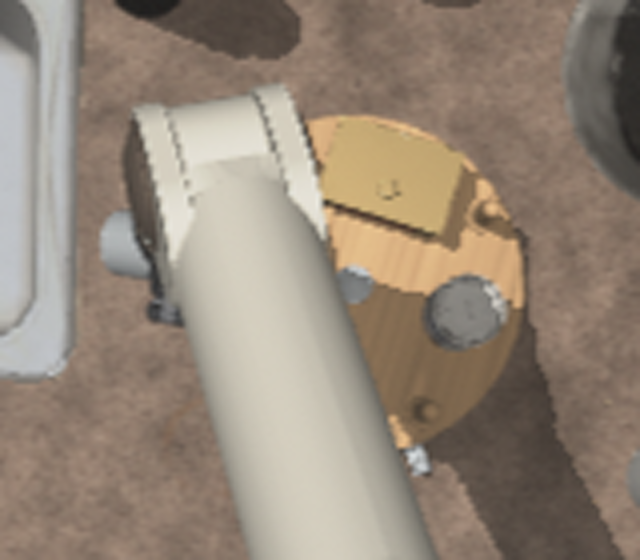

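```bash
python3 -m pendant '[[[0.004,-0.001,0.004],[4.4,-1.1,-0.2]],[[0.004,-0.001,0],[4.4,-1.1,-0.2]],[[0.003,-0.001,-0.002],[4.4,-1.1,-0.2]],[[0.003,-0.001,-0.005],[4.4,-1.1,-0.2]],[[0,0,-0.003],[0,0,0]]]'
python3 - <<'E'
from h import *
import cv2
go(*pour(.05,.13,75))
go(*pour(.05,.124,85))
a=cams.snapshot('scene')
cv2.imwrite('pics/s6.png',cv2.resize(a[150:250,250:370],None,fx=5,fy=5,interpolation=cv2.INTER_CUBIC))
E
```

```text
t: 6.42
tool_pos: [0.6028, 0.1554, 0.1255]
tcp_rot: [[-0.121, 0.057, 0.991], [-0.912, 0.387, -0.133], [-0.391, -0.92, 0.005]]
ft_force: [0.3, -1.4, -2.4]
grip_width: 0.0584
t 6.4167 shift mm [  4.0203 -25.601  -15.1497] turn [ 1.9856 -0.0282 -2.331 ] rows>= 0.7504523494752546 q [ 0.136   0.5279 -0.2706  1.8317 -0.3846  0.7376  0.0531] F [ 0.2506 -1.4233 -2.3511] w 0.05837695843034349
t 6.4167 shift mm [  4.5891 -22.375  -19.2584] turn [11.8675 -1.5646 -2.2985] rows>= 1.7412663488151416 q [ 0.136   0.5279 -0.2706  1.8317 -0.3846  0.7376  0.0531] F [ 0.2506 -1.4233 -2.3511] w 0.05837695843034349
```

View pics/s6.png

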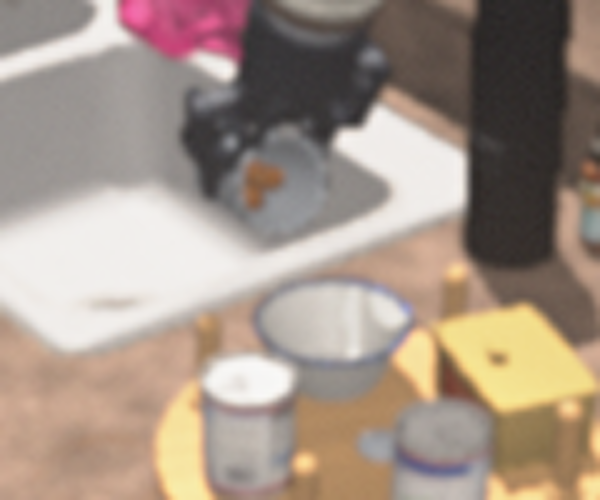

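```bash
python3 -m pendant '[[[0.002,-0.011,-0.006],[0.5,0,-0.6]],[[0.002,-0.011,-0.006],[0.5,0,-0.6]],[[0.001,-0.005,-0.003],[0.5,0,-0.6]],[[0,0,0],[0,0,-0.5]]]'
python3 - <<'E'
from h import *
import cv2
go(*pour(.05,.13,75))
go(*pour(.05,.124,85))
a=cams.snapshot('scene')
cv2.imwrite('pics/s7.png',cv2.resize(a[150:250,250:370],None,fx=5,fy=5,interpolation=cv2.INTER_CUBIC))
E
```

```text
t: 6.8
tool_pos: [0.6059, 0.1388, 0.1096]
tcp_rot: [[-0.144, 0.062, 0.988], [-0.9, 0.407, -0.157], [-0.412, -0.911, -0.003]]
ft_force: [0.3, -0.2, -2.6]
grip_width: 0.0586
t 6.8 shift mm [ 0.8261 -8.9859  0.7789] turn [ 0.6563 -0.2856 -0.985 ] rows>= 0.2264326849793226 q [ 0.1822  0.559  -0.2786  1.8369 -0.415   0.7193  0.1008] F [ 0.3227 -0.204  -2.6073] w 0.0586133873388236
t 6.8 shift mm [ 1.3949 -5.7598 -3.3299] turn [10.5191 -1.937  -0.9973] rows>= 1.5346241548796526 q [ 0.1822  0.559  -0.2786  1.8369 -0.415   0.7193  0.1008] F [ 0.3227 -0.204  -2.6073] w 0.0586133873388236
```

View pics/s7.png

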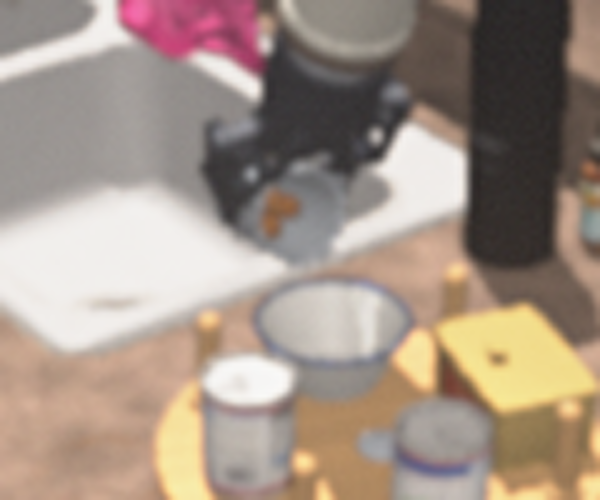

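```bash
python3 - <<'E'
from h import *
s=status.sense();R=s['tcp_rot'];y=R[:,1];z=R[:,2]
P=s['tool_pos']-.0217*y
# tumbler axis m: rotate -y... m = perpendicular in pitch plane
x=R[:,0]; p=np.radians(40)
for m in (-np.sin(p)*y-np.cos(p)*x, -np.sin(p)*y+np.cos(p)*x):
    n=np.cross(z,m); n=n if n[2]<0 else -n
    lip=P+.025*m+.0325*n; print('P',P,'m',m,'lip',lip,proj('scene',lip),'foot',proj('scene',P-.055*m))
    print('mouth ctr',proj('scene',P+.025*m))
print(proj('scene',B+[0,0,.071]))
E
```

```text
P [0.6044 0.1309 0.1297] m [0.0706 0.4274 0.9013] lip [0.6107 0.1705 0.1382] [300.208  181.5581] foot [309.4235 205.8462]
mouth ctr [304.4965 181.5182]
P [0.6044 0.1309 0.1297] m [-0.15   -0.9511  0.27  ] lip [0.5991 0.0984 0.1052] [310.8801 200.3693] foot [298.3682 186.1736]
mouth ctr [309.6766 190.5658]
[315.3056 213.3592]
```

```bash
python3 -m pendant '[[[0,-0.005,-0.002],[0.5,-0.1,-0.3]],[[0,-0.004,-0.002],[1,-0.2,-0.3]],[[0,0,-0.001],[1.5,-0.3,-0.2]],[[0,0,0],[1.5,-0.3,-0.1]],[[0,0,0],[1.5,-0.3,0]],[[0,0,0],[1.5,-0.3,0]],[[0,0,0],[1.5,-0.3,0]],[[0,0,0],[1.5,-0.3,0]]]'
python3 - <<'E'
from h import *
import cv2
go(*pour(.05,.124,85))
go(*pour(.05,.122,100))
a=cams.snapshot('scene')
cv2.imwrite('pics/s8.png',cv2.resize(a[150:250,250:370],None,fx=5,fy=5,interpolation=cv2.INTER_CUBIC))
E
```

```text
t: 7.52
tool_pos: [0.607, 0.1355, 0.1083]
tcp_rot: [[-0.128, 0.104, 0.986], [-0.804, 0.572, -0.165], [-0.581, -0.814, 0.011]]
ft_force: [0.1, 0.2, -2.0]
grip_width: 0.0583
t 7.5167 shift mm [ 0.3915 -2.5472 -2.0941] turn [-0.4132  0.6912 -0.5045] rows>= 0.13575200672239326 q [ 0.4036  0.6262 -0.4245  1.8699 -0.5976  0.7009  0.3645] F [ 0.0817  0.2035 -2.0418] w 0.05834870815210675
t 7.5167 shift mm [ 1.1168  1.5659 -0.267 ] turn [14.3695 -1.852  -0.4218] rows>= 2.070643623073936 q [ 0.4036  0.6262 -0.4245  1.8699 -0.5976  0.7009  0.3645] F [ 0.0817  0.2035 -2.0418] w 0.05834870815210675
```

View pics/s8.png

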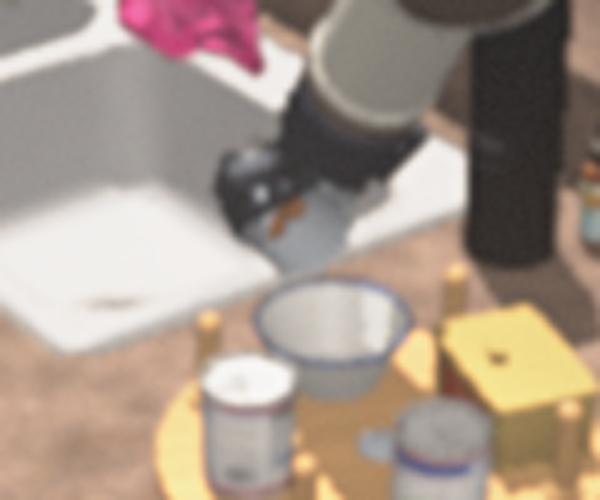

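```bash
python3 -m pendant '[[[0,0,0],[1.5,-0.2,0]],[[0,0,0],[1.5,-0.2,0]],[[0,0,0],[1.5,-0.2,0]],[[0,0,0],[1.5,-0.2,0]],[[0,0,0],[1,-0.2,0]],[[0,0,0],[0,0,0]],[[0,0,0],[0,0,0]],[[0,0,0],[0,0,0]]]'
python3 - <<'E'
from h import *
import cv2
go(*pour(.05,.122,100))
a=cams.snapshot('scene')
cv2.imwrite('pics/s9.png',cv2.resize(a[150:250,250:370],None,fx=5,fy=5,interpolation=cv2.INTER_CUBIC))
E
```

```text
t: 8.23
tool_pos: [0.6086, 0.1323, 0.1085]
tcp_rot: [[-0.118, 0.123, 0.985], [-0.726, 0.666, -0.17], [-0.677, -0.736, 0.011]]
ft_force: [0.9, 0.5, -0.9]
grip_width: 0.058
t 8.2333 shift mm [-0.5418  4.7818 -0.4153] turn [ 7.3652 -0.6666 -0.1596] rows>= 1.056721633640706 q [ 0.5248  0.6929 -0.5003  1.8708 -0.6846  0.7229  0.5064] F [ 0.939   0.5069 -0.946 ] w 0.058019567194401246
```

View pics/s9.png

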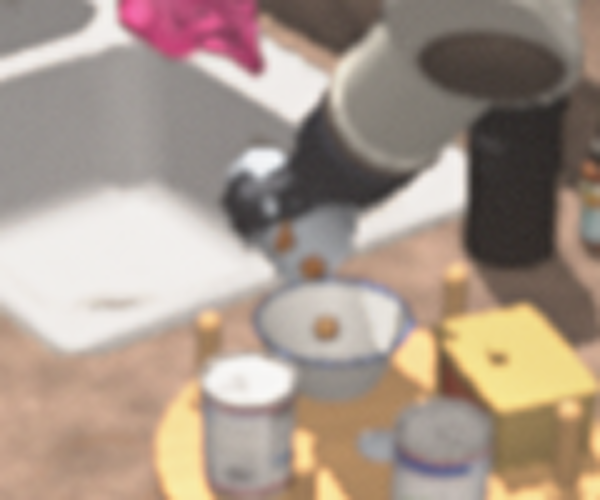

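Nuts are landing in the bowl: one at crop (325,327) and one at the lip (313,267). I'll wait, then tilt further.

```bash
python3 -m pendant '[[[0,0.001,0],[0.5,-0.1,0]],[[0,0.001,0],[1,-0.1,0]],[[0,0.001,0],[1,-0.1,0]],[[0,0.001,0],[1.5,-0.1,0]],[[0,0.001,0],[1.5,-0.2,0]],[[0,0,0],[1.5,-0.2,0]],[[0,0,0],[1.5,-0.2,0]],[[0,0,0],[1.5,-0.2,0]],[[0,0,0],[1.5,-0.2,0]],[[0,0,0],[0,0,0]],[[0,0,0],[0,0,0]]]'
python3 - <<'E'
from h import *
import cv2
go(*pour(.05,.122,105))
a=cams.snapshot('scene')
cv2.imwrite('pics/s10.png',cv2.resize(a[150:250,250:370],None,fx=5,fy=5,interpolation=cv2.INTER_CUBIC))
E
```

```text
t: 9.2
tool_pos: [0.6101, 0.1387, 0.1098]
tcp_rot: [[-0.095, 0.144, 0.985], [-0.559, 0.811, -0.172], [-0.823, -0.567, 0.004]]
ft_force: [0.2, -0.0, -0.8]
grip_width: 0.058
t 9.2 shift mm [-1.8509 -0.4112 -0.2411] turn [-0.386   0.2836 -0.0712] rows>= 0.06917378986778458 q [ 0.68    0.8407 -0.6059  1.8561 -0.7928  0.7839  0.7023] F [ 0.1987 -0.0112 -0.7921] w 0.05801763599421819
```

View pics/s10.png

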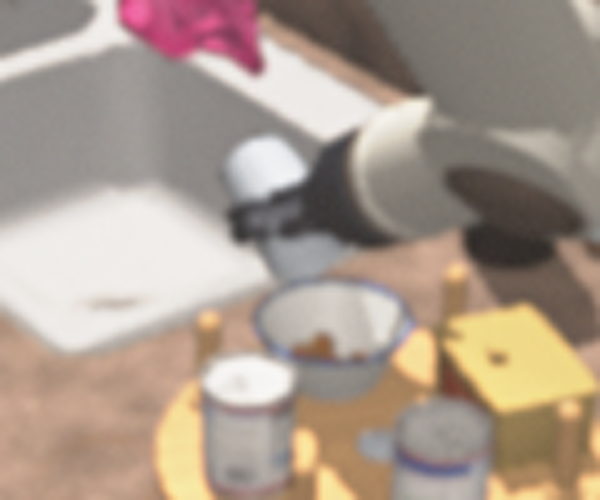

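```bash
python3 -m pendant '[[[0,0,0.001],[2,-0.3,0]],[[0,0,0.001],[2,-0.3,0]],[[0,0,0.001],[2,-0.3,0]],[[0,0,0.001],[2,-0.3,0]],[[0,0,0.001],[2,-0.3,0]],[[0,0,0],[0,0,0]],[[0,0,0],[0,0,0]],[[0,0,0],[0,0,0]]]'
python3 - <<'E'
from h import *
import cv2
go(*pour(.05,.122,105))
a=cams.snapshot('scene')
cv2.imwrite('pics/s11.png',cv2.resize(a[150:250,250:370],None,fx=5,fy=5,interpolation=cv2.INTER_CUBIC))
a=cams.snapshot('wrist')
cv2.imwrite('pics/w11.png',a)
E
```

```text
t: 9.92
tool_pos: [0.6113, 0.1391, 0.1162]
tcp_rot: [[-0.067, 0.159, 0.985], [-0.399, 0.901, -0.173], [-0.915, -0.404, 0.003]]
ft_force: [0.3, 0.2, -1.0]
grip_width: 0.0582
t 9.9167 shift mm [-3.0522 -0.8438 -6.6258] turn [-10.942    2.1066  -0.0758] rows>= 1.5918846408031655 q [ 0.7751  0.9723 -0.6635  1.828  -0.8429  0.8646  0.8267] F [ 0.2506  0.1766 -1.031 ] w 0.05823149277951854
```

View pics/s11.png

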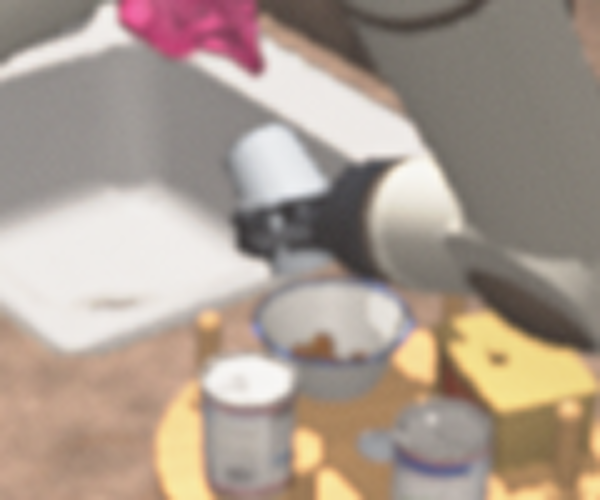

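View pics/w11.png

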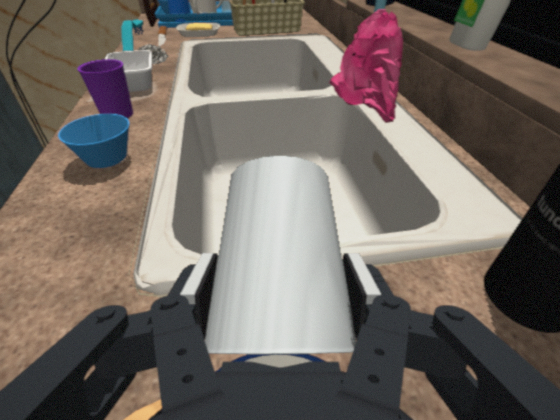

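```bash
python3 -m pendant '[[[0,0.005,0.015],[0,0,0]],[[0,0.01,0.015],[-2,0.3,0]],[[0,0.01,0.015],[-5,0.9,0]],[[0,0.01,0.015],[-6.5,1.2,0]],[[0,0.01,0.01],[-6.8,1.2,0]],[[0,0.005,0],[-6.8,1.2,0]],[[0,0.005,0],[-6.8,1.2,0]],[[0,0,0],[-6.8,1.2,0]],[[0,0,0],[-6.8,1.2,0]],[[0,0,0],[-6.8,1.2,0]],[[0,0,0],[-6.8,1.2,0]],[[0,0,0],[-6.8,1.2,0]]]'
python3 - <<'E'
from h import *
go(*pour(.1,.2,0))
E
```

```text
t: 11.02
tool_pos: [0.6133, 0.1933, 0.2023]
tcp_rot: [[-0.183, 0.026, 0.983], [-0.979, -0.097, -0.18], [0.09, -0.995, 0.043]]
ft_force: [-0.3, 0.1, -1.9]
grip_width: 0.058
t 11.0167 shift mm [ -2.3074 -39.7398 -16.2695] turn [-43.6765  10.2221  -0.6288] rows>= 6.408732499615453 q [-0.33    0.4894 -0.0998  1.6011  0.1662  1.0748 -0.6821] F [-0.2536  0.1385 -1.9039] w 0.05796972945114084
```

```bash
python3 - <<'E'
from h import *
go(Rdp(-54.4,40.3),[.401,.276,.13])
E
```

```text
t 11.0167 shift mm [-212.2857   82.65    -72.321 ] turn [-45.0307  -7.6206  42.6103] rows>= 8.923109172046296 q [-0.33    0.4894 -0.0998  1.6011  0.1662  1.0748 -0.6821] F [-0.2536  0.1385 -1.9039] w 0.05796972945114084
```

```bash
python3 -m pendant '[[[-0.02,0.012,0],[-4.5,-0.7,4.2]],[[-0.02,0.012,0],[-4.5,-0.7,4.2]],[[-0.02,0.01,0],[-4.5,-0.7,4.2]],[[-0.02,0.008,-0.005],[-4.5,-0.7,4.2]],[[-0.02,0.008,-0.006],[-4.5,-0.7,4.2]],[[-0.02,0.008,-0.007],[-4.5,-0.7,4.2]],[[-0.02,0.008,-0.007],[-4.5,-0.7,4.2]],[[-0.02,0.008,-0.007],[-4.5,-0.7,4.2]],[[-0.02,0.008,-0.007],[-4.5,-0.7,4.2]],[[-0.02,0.006,-0.007],[-4.5,-0.7,4.2]],[[-0.01,0,-0.007],[0,0,0]],[[0,0,0],[0,0,0]]]'
python3 - <<'E'
from h import *
import cv2
go(Rdp(-54.4,40.3),[.401,.276,.042])
a=cams.snapshot('top')
cv2.imwrite('pics/t12.png',cv2.resize(a[130:270,200:380],None,fx=4.4,fy=4.4,interpolation=cv2.INTER_CUBIC))
E
```

```text
t: 12.02
tool_pos: [0.3847, 0.3101, 0.1567]
tcp_rot: [[0.411, 0.484, 0.772], [-0.491, -0.596, 0.635], [0.768, -0.64, -0.007]]
ft_force: [0.4, 0.3, -1.9]
grip_width: 0.0585
t 12.0167 shift mm [  16.3242  -34.1249 -114.7354] turn [ 0.6253 -0.0366 -3.8439] rows>= 3.020264219734341 q [-1.0891  0.6045 -0.1867  1.9026  0.8192  1.3591 -1.0686] F [ 0.4021  0.2606 -1.9054] w 0.05845753237148697
```

View pics/t12.png

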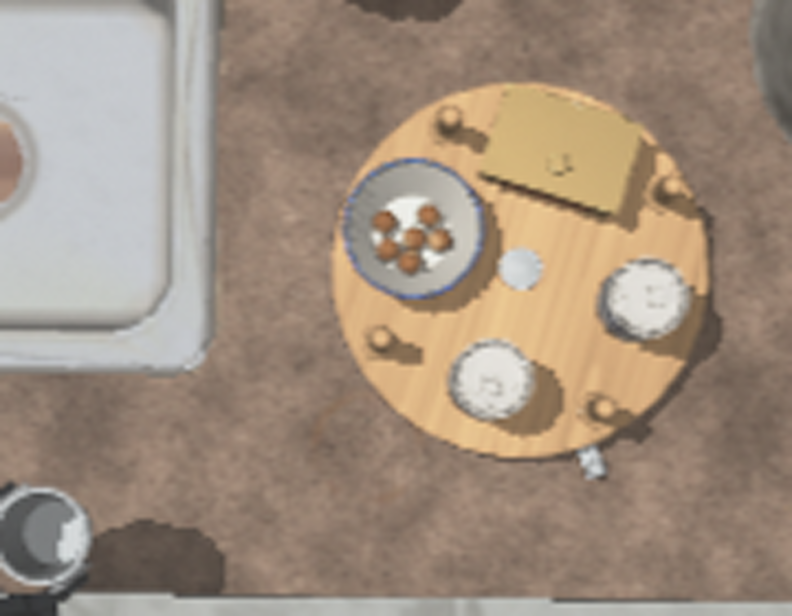

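All six nuts are in the bowl, at crop (384,222), (430,214), (440,240), (414,239), (387,250) and (409,262). The tumbler is empty. Next I'll set it down.

```bash
python3 -m pendant '[[[0.003,-0.006,-0.015],[0.1,0,-0.6]],[[0.003,-0.006,-0.02],[0.1,0,-0.6]],[[0.003,-0.006,-0.02],[0.1,0,-0.6]],[[0.003,-0.006,-0.02],[0.1,0,-0.6]],[[0.003,-0.006,-0.02],[0,0,-0.6]],[[0.001,-0.004,-0.01],[0,0,-0.4]],[[0,0,0],[0,0,0]]]'
python3 - <<'E'
from h import *
go(Rdp(-54.4,40.3),[.401,.276,.042])
E
```

```text
t: 12.65
tool_pos: [0.4144, 0.27, 0.0517]
tcp_rot: [[0.355, 0.439, 0.825], [-0.546, -0.619, 0.564], [0.759, -0.651, 0.02]]
ft_force: [0.4, -0.2, -0.7]
grip_width: 0.0585
t 12.65 shift mm [-13.366    5.96    -9.7497] turn [-0.9177  0.7818  1.2344] rows>= 0.4396227200724781 q [-1.0392  0.7722 -0.125   1.9239  0.8804  1.1913 -1.2225] F [ 0.4323 -0.171  -0.6616] w 0.058500844029228435
```

```bash
python3 -m pendant '[[[-0.003,0,-0.004],[-0.9,0.8,0]],[[0,0,-0.003],[0,0,0]],[[0,0,-0.001],[0,0,0]],[[0,0,0],[0,0,0]]]'
python3 - <<'E'
from h import *
go(Rdp(-54.4,40.3),[.401,.276,.042])
E
```

```text
t: 12.98
tool_pos: [0.4143, 0.269, 0.0453]
tcp_rot: [[0.36, 0.427, 0.829], [-0.537, -0.631, 0.559], [0.762, -0.647, 0.002]]
ft_force: [0.4, -0.5, -1.5]
grip_width: 0.0581
t 12.9833 shift mm [-13.3294   7.0394  -3.2726] turn [-0.0869  0.098   1.6228] rows>= 0.3856298304550479 q [-1.0347  0.7916 -0.1254  1.9093  0.8726  1.1987 -1.2105] F [ 0.3685 -0.4614 -1.4554] w 0.05807924747288605
```

```bash
python3 -m pendant '[[[0,0,-0.0015],[0,0,0]],[[0,0,0],[0,0,0]],[[0,0,-0.0015],[0,0,0]],[[0,0,0],[0,0,0]],[[0,0,-0.001],[0,0,0]],[[0,0,0],[0,0,0]]]'
python3 - <<'E'
from h import *
import cv2
go(Rdp(-54.4,40.3),[.401,.276,.042])
a=cams.snapshot('scene')
cv2.imwrite('pics/s13.png',cv2.resize(a[170:260,180:300],None,fx=6,fy=6,interpolation=cv2.INTER_CUBIC))
E
```

```text
t: 13.48
tool_pos: [0.4141, 0.2723, 0.0427]
tcp_rot: [[0.361, 0.431, 0.827], [-0.54, -0.627, 0.562], [0.76, -0.649, 0.006]]
ft_force: [0.6, 0.5, -1.5]
grip_width: 0.0582
t 13.4833 shift mm [-13.0808   3.7149  -0.7368] turn [-0.3696  0.1861  1.4293] rows>= 0.3404512271581174 q [-1.0379  0.7955 -0.1259  1.9067  0.875   1.1944 -1.2156] F [ 0.6083  0.4618 -1.5166] w 0.058189493267934704
```

View pics/s13.png

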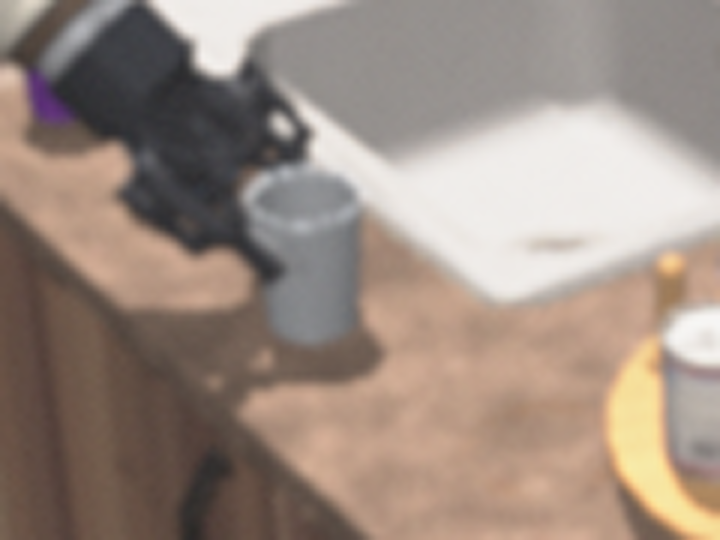

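```bash
python3 -m pendant '[[[0,0,-0.002],[0,0,0]],[[0,0,0],[0,0,0]],[[0,0,0],[0,0,0]]]' | tail -2; python3 -m pendant '[[[0,0,-0.002],[0,0,0]],[[0,0,0],[0,0,0]],[[0,0,0],[0,0,0]]]'
```

```text
ft_force: [0.5, 0.4, -1.3]
grip_width: 0.0586
t: 14.03
tool_pos: [0.4143, 0.2732, 0.0423]
tcp_rot: [[0.357, 0.434, 0.827], [-0.538, -0.628, 0.562], [0.764, -0.646, 0.009]]
ft_force: [0.3, 0.5, -1.8]
grip_width: 0.0582
```

```bash
python3 -m pendant '[[[0,0,-0.004],[0,0,0]],[[0,0,-0.002],[0,0,0]]]' | egrep 'tool|force'; python3 -m pendant '[[[0,0,-0.003],[0,0,0]],[[0,0,-0.003],[0,0,0]]]'| egrep 'tool|force'
```

```text
tool_pos: [0.4149, 0.2733, 0.042]
ft_force: [-4.5, 1.0, 8.1]
tool_pos: [0.4149, 0.2731, 0.042]
ft_force: [-9.3, 1.8, 21.9]
```

```bash
python3 -m pendant '[[[0,0,0.001],[0,0,0]],[[0,0,0],[0,0,0]],[[0,0,0],[0,0,0]]]' | egrep 'tool|force'; python3 -m pendant '[[[0,0,0],[0,0,0]],[[0,0,0],[0,0,0]],[[0,0,0],[0,0,0]],[[0,0,0],[0,0,0]],[[0,0,0],[0,0,0]]]' 100| egrep 'tool|force|wid'
python3 - <<'E'
from h import *
import cv2
cv2.imwrite('pics/w14.png',cams.snapshot('wrist'))
E
```

```text
tool_pos: [0.4147, 0.2738, 0.0434]
ft_force: [-0.3, 0.5, -1.7]
tool_pos: [0.4153, 0.2722, 0.0423]
ft_force: [0.3, -0.2, 0.6]
grip_width: 0.0856
```

View pics/w14.png

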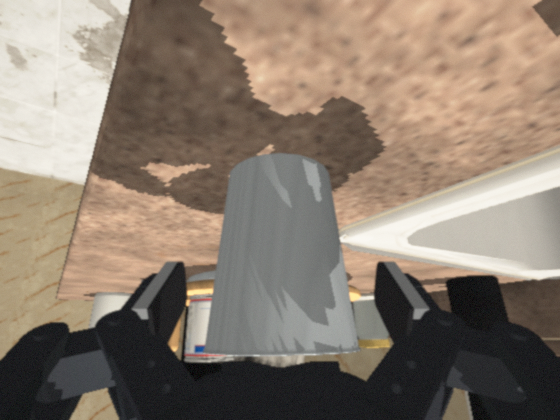

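The tumbler is released and centred between the open pads. I'll back straight out.

```bash
python3 -m pendant '[[[-0.006,0.008,0.0085],[0,0,0]],[[-0.008,0.012,0.012],[0,0,0]],[[-0.008,0.012,0.012],[0,0,0]],[[-0.008,0.012,0.012],[0,0,0]],[[-0.008,0.012,0.016],[0,0,0]],[[-0.008,0.012,0.02],[0,0,0]],[[0,0.01,0.03],[0,0,0]],[[0,0,0.04],[0,0,0]],[[0,0,0.03],[0,0,0]]]'
python3 - <<'E'
from h import *
import cv2
a=cams.snapshot('top')
cv2.imwrite('pics/t15.png',cv2.resize(a[130:270,200:380],None,fx=4.4,fy=4.4,interpolation=cv2.INTER_CUBIC))
a=cams.snapshot('scene')
cv2.imwrite('pics/s15.png',cv2.resize(a[120:300,160:400],None,fx=3.2,fy=3.2,interpolation=cv2.INTER_CUBIC))
E
```

```text
t: 15.83
tool_pos: [0.3595, 0.3525, 0.2281]
tcp_rot: [[0.354, 0.436, 0.828], [-0.518, -0.645, 0.561], [0.778, -0.628, -0.003]]
ft_force: [1.5, 1.0, 0.0]
grip_width: 0.0854
```

View pics/s15.png

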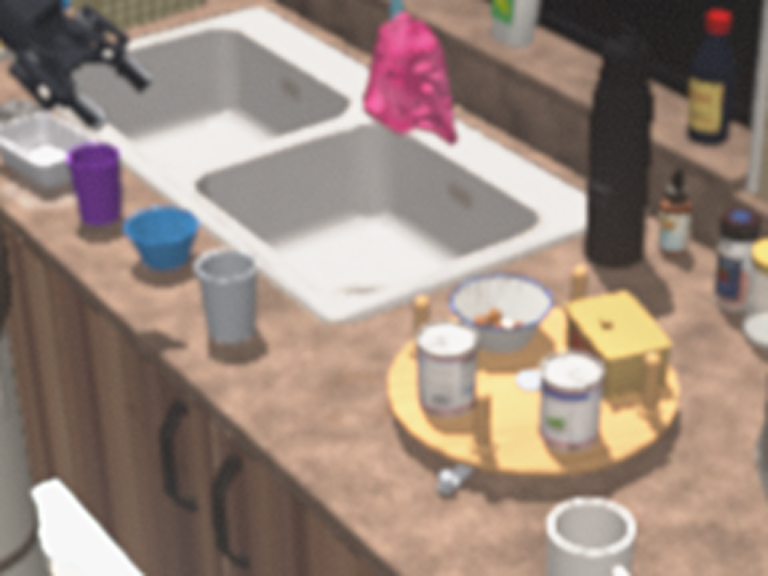

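View pics/t15.png

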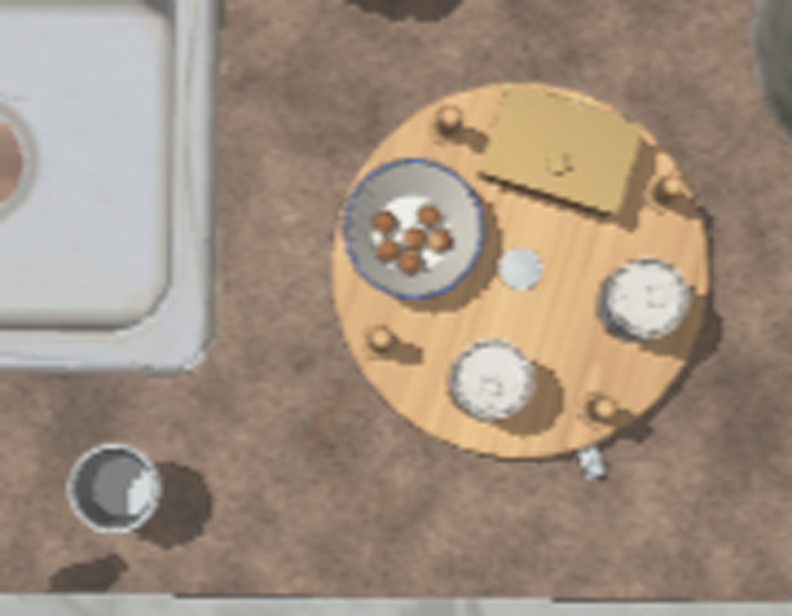

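The tumbler stands upright and empty (top crop (113,487)) and all six nuts are still in the bowl. Next I'll measure the pointer and the pegs.

```bash
python3 - <<'E'
import cv2
from h import *
a=cams.snapshot('top'); cv2.imwrite('pics/topB.png',a)
cv2.imwrite('pics/tp.png',cv2.resize(a[215:250,315:355],None,fx=16,fy=16,interpolation=cv2.INTER_CUBIC))
b=cams.snapshot('scene')
cv2.imwrite('pics/sp.png',cv2.resize(b[245:285,280:330],None,fx=14,fy=14,interpolation=cv2.INTER_CUBIC))
E
```

```text
(no output)
```

View pics/tp.png

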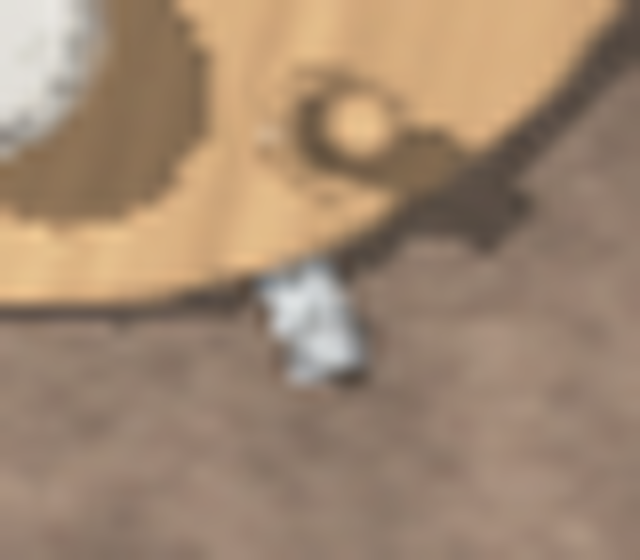

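View pics/sp.png

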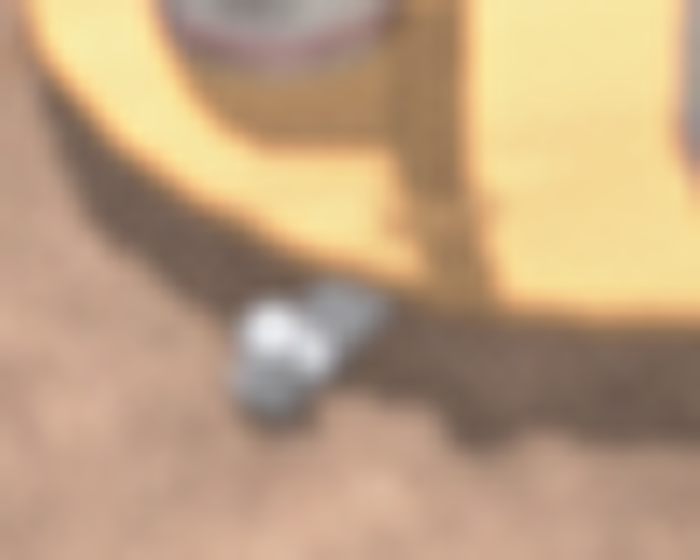

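```bash
python3 - <<'E'
from h import *
from scipy.optimize import least_squares
A=lambda u,v:(265+(u+.5)/5-.5,140+(v+.5)/5-.5)
obs=[('top',A(185,85),.118,135,.092),('top',A(436,163),.118,45,.092),('top',A(358,412),.118,-45,.092),('top',A(108,332),.118,225,.092),('top',A(145,210),.085,180,.071),('top',A(267,255),0,0,.0285),
('scene',(180+547/4,170+180/4),.085,180,.071),('scene',(160+422/3.2,120+300/3.2),.118,225,.092),('scene',(160+579/3.2,120+270/3.2),.118,135,.092)]
cal={n:cams.calibration(n) for n in('top','scene')}
pins=[('top',(335.1,236.3)),('scene',(300.1,269.3))]
def pt(p,r,a,z,ang): 
    t=np.radians(a+ang); return [p[0]+r*np.cos(t),p[1]+r*np.sin(t),z]
def f(p):
    e=[]
    for n,uv,r,a,z in obs: e+=list(proj(n,pt(p,r,a,z,p[2]),cal[n])-uv)
    for n,uv in pins: e+=list(proj(n,pt(p,.158,180,.02,p[3]),cal[n])-uv)
    return np.array(e)
s=least_squares(f,[.573,-.008,-107,20]); print(s.x); print(s.fun.reshape(-1,2)); 
p=s.x; 
for ang in (p[2],p[3]): print('peg1',pt(p,.118,225,.072,ang),'bowl',pt(p,.085,180,.0495,ang))
E
```

```text
[   0.5731   -0.0107 -107.0964   22.7595]
[[ 0.7949 -0.8315]
 [ 1.3146 -0.2313]
 [ 1.0259  0.6651]
 [-0.0054  0.276 ]
 [-0.0278 -0.0831]
 [-0.1019  0.3   ]
 [-0.8733 -1.6666]
 [-0.7905 -1.1742]
 [-0.331  -1.0218]
 [ 0.9964 -0.3435]
 [-0.5337 -1.4968]]
peg1 [np.float64(0.5178352367613682), np.float64(0.09357697175815463), 0.072] bowl [np.float64(0.5980458346954558), np.float64(0.07054008940715058), 0.0495]
peg1 [np.float64(0.5283950084996861), np.float64(-0.11992504092208299), 0.072] bowl [np.float64(0.49467586897906446), np.float64(-0.04358725473865545), 0.0495]
```

```bash
python3 - <<'E'
from h import *
go(Rdp(0,90),[.50,.094,.22])
s=status.sense();c=cams.calibration('wrist');C=-c['R'].T@c['t'];print(s['tcp_rot'].T@(C-s['tool_pos']), s['tcp_rot'].T@c['R'][2])
E
```

```text
t 16.0333 shift mm [ 139.8606 -257.9858   -6.3567] turn [24.8998 46.8016 52.0251] rows>= 10.610937534687297 q [-1.1285  0.5784 -0.1999  1.7449  0.7187  1.5614 -1.0291] F [-0.9737  0.1503 -1.1094] w 0.08533843525225786
[-0.0754 -0.1421 -0.0009] [0.2938 0.9559 0.0001]
```

```bash
python3 -m pendant '[[[0.012,-0.02,0.005],[2.2,4.2,4.7]],[[0.012,-0.023,0.005],[2.2,4.2,4.7]],[[0.012,-0.023,0],[2.2,4.2,4.7]],[[0.012,-0.023,0],[2.2,4.2,4.7]],[[0.012,-0.023,0],[2.2,4.2,4.7]],[[0.012,-0.023,0],[2.2,4.2,4.7]],[[0.012,-0.023,0],[2.2,4.2,4.7]],[[0.012,-0.023,0],[2.2,4.2,4.7]],[[0.012,-0.023,0],[2.2,4.2,4.7]],[[0.012,-0.023,0],[2.2,4.2,4.7]],[[0.012,-0.023,0],[2.2,4.2,4.7]],[[0,0,0],[0,0,0]]]' 55
python3 - <<'E'
from h import *
import cv2,pickle
go(Rdp(0,90),[.50,.094,.22])
c=cams.calibration('wrist');a=cams.snapshot('wrist'); cv2.imwrite('pics/w16.png',a); pickle.dump(c,open('w16.pkl','wb'))
print(proj('wrist',[.518,.0935,.092],c),proj('wrist',[.4275,-.0718,.02],c),proj('wrist',[.598,.0705,.071],c))
E
```

```text
t: 17.03
tool_pos: [0.456, 0.1376, 0.2119]
tcp_rot: [[0.986, 0.111, 0.126], [-0.113, -0.116, 0.987], [0.124, -0.987, -0.102]]
ft_force: [1.2, -0.7, 0.2]
grip_width: 0.0472
t 17.0333 shift mm [ 43.98   -43.6214   8.0897] turn [6.2967 6.7874 6.8732] rows>= 1.6472477504598195 q [-0.3236  0.1521 -0.1554  2.0571  0.2283  0.901   0.8347] F [ 1.1774 -0.6506  0.1537] w 0.04721527616091284
[255.1907 249.1673] [105.1351 150.8811] [249.3663 302.717 ]
```

View pics/w16.png

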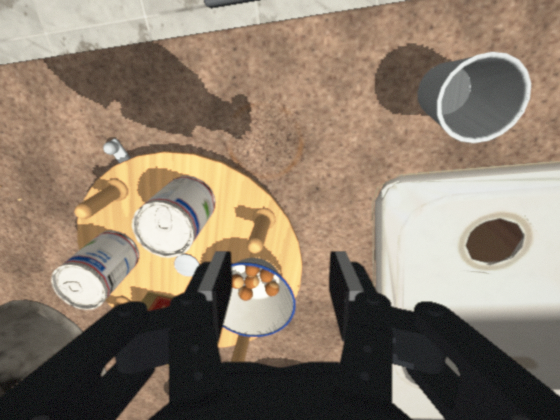

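```bash
python3 - <<'E'
import cv2
a=cv2.imread('pics/w16.png')
cv2.imwrite('pics/w16c.png',cv2.resize(a[125:325,65:305],None,fx=3.3,fy=3.3,interpolation=cv2.INTER_CUBIC)[:600,:792])
E
```

```text
(no output)
```

View pics/w16c.png

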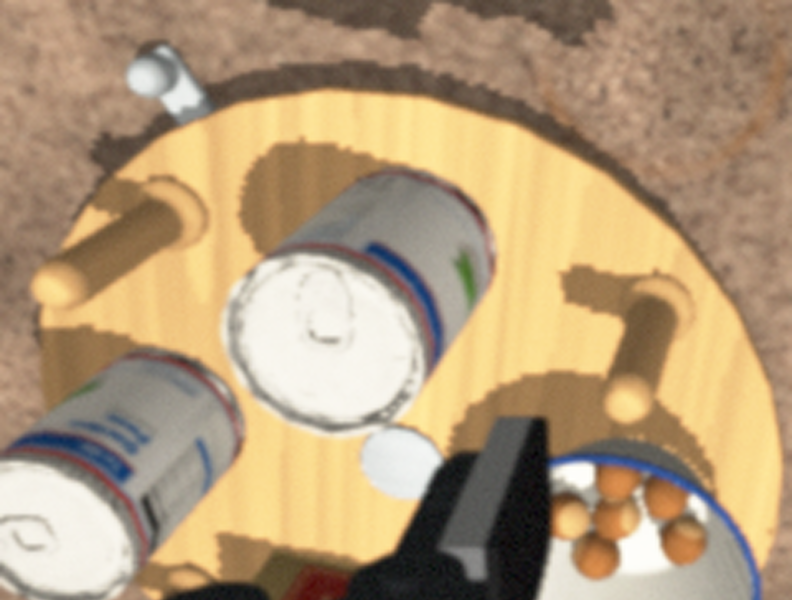

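```bash
cat > fit.py <<'E'
from h import *
from scipy.optimize import least_squares
def pt(p,r,a,z,ang): 
    t=np.radians(a+ang); return [p[0]+r*np.cos(t),p[1]+r*np.sin(t),z]
def fit(obs,pins,cal,x0=(.573,-.009,-107,22),fix=None):
    def f(p):
        e=[]
        for n,uv,r,a,z in obs: e+=list((proj(n,pt(p,r,a,z,p[2]),cal[n])-uv)*(1 if n!='wrist' else .5))
        for n,uv in pins: e+=list((proj(n,pt(p,.158,180,.02,p[3]),cal[n])-uv)*(1 if n!='wrist' else .5))
        return np.array(e)
    s=least_squares(f,x0); return s.x,s.fun.reshape(-1,2)
E
python3 - <<'E'
from fit import *
import pickle
A=lambda u,v:(265+(u+.5)/5-.5,140+(v+.5)/5-.5)
top=[('top',A(185,85),.118,135,.092),('top',A(436,163),.118,45,.092),('top',A(358,412),.118,-45,.092),('top',A(108,332),.118,225,.092),('top',A(145,210),.085,180,.071),('top',A(267,255),0,0,.0285)]
W=lambda u,v:(65+(u+.5)/3.3-.5,125+(v+.5)/3.3-.5)
wr=[('wrist',W(630,398),.118,225,.092),('wrist',W(60,282),.118,-45,.092),('wrist',W(402,464),0,0,.029)]
cal={n:cams.calibration(n) for n in('top','scene')}; cal['wrist']=pickle.load(open('w16.pkl','rb'))
tp=[('top',(335.1,236.3))];wp=[('wrist',W(149,75))];sp=[('scene',(300.1,269.3))]
for o,q in ((top,tp),(wr,wp),(top+wr,tp+wp),(top+wr,tp+wp+sp)):
    x,r=fit(o,q,cal);print(x,'front-bowl',x[3]-x[2],np.abs(r).max(), np.array(pt(x,.118,225,.072,x[2])))
E
```

```text
[   0.5731   -0.0092 -106.8926   22.0329] front-bowl 128.92559212971193 0.7833066607909984 [0.5175 0.0949 0.072 ]
[   0.5709   -0.0091 -107.0478   20.8471] front-bowl 127.8949210545591 0.9898288325559008 [0.5156 0.0951 0.072 ]
[   0.5719   -0.0092 -106.9467   21.2617] front-bowl 128.20840030264145 1.192119853039614 [0.5164 0.0949 0.072 ]
[   0.5719   -0.0092 -106.9451   22.2388] front-bowl 129.183942120017 1.7720772785567647 [0.5165 0.0949 0.072 ]
```

```bash
python3 -m pendant '[[[0.015,-0.01,-0.02],[2,2.2,2.2]],[[0.015,-0.01,-0.02],[2,2.2,2.2]],[[0.015,-0.01,-0.02],[2,2.2,2.2]],[[0.01,-0.01,-0.02],[0,0,0]],[[0,0,0],[0,0,0]]]' | egrep 't:|tool'
python3 - <<'E'
from h import *
go(Rdp(0,90),[.5165,.095,.053])
E
```

```text
t: 17.5
tool_pos: [0.5065, 0.1035, 0.1246]
tcp_rot: [[1.0, -0.006, 0.0], [-0.0, 0.001, 1.0], [-0.006, -1.0, 0.001]]
t 17.5 shift mm [ 10.0194  -8.453  -71.5548] turn [-0.0339 -0.354   0.0204] rows>= 1.8186418777315634 q [-0.1377  0.3806 -0.1372  1.9768  0.0682  0.7944  1.2571] F [-1.0591  0.1338 -0.4061] w 0.04724160816575592
```

```bash
python3 -m pendant '[[[0.01,-0.0085,0],[0,-0.3,0]],[[0.003,-0.001,0],[0,0,0]],[[0,0,0],[0,0,0]]]' | egrep 't:|tool'
python3 - <<'E'
from h import *
import cv2
go(Rdp(0,90),[.5165,.095,.053])
c=cams.calibration('wrist');a=cams.snapshot('wrist'); cv2.imwrite('pics/w17.png',a)
print(proj('wrist',[.5165,.095,.092],c))
E
```

```text
t: 17.75
tool_pos: [0.5167, 0.096, 0.1221]
tcp_rot: [[1.0, -0.008, -0.001], [0.001, -0.0, 1.0], [-0.008, -1.0, -0.0]]
t 17.75 shift mm [ -0.1982  -0.9606 -69.1207] turn [ 0.014  -0.4602 -0.0454] rows>= 1.7281922390634006 q [-0.1246  0.3982 -0.1322  1.9562  0.0689  0.7993  1.2766] F [-0.8313 -0.6832  0.1711] w 0.046994724188020864
[279.408  242.1561]
```

View pics/w17.png

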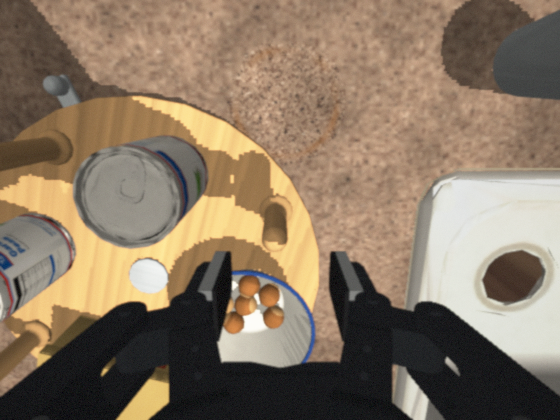

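```bash
python3 -m pendant '[[[0,0,-0.02],[0,-0.2,0]],[[0,0,-0.02],[0,-0.2,0]],[[0,-0.001,-0.02],[0,0,0]],[[0,0,-0.009],[0,0,0]],[[0,0,0],[0,0,0]]]' | egrep 't:|tool|forc'
python3 -m pendant '[[[0,0,0],[0,0,0]],[[0,0,0],[0,0,0]],[[0,0,0],[0,0,0]],[[0,0,0],[0,0,0]],[[0,0,0],[0,0,0]]]' 0 50
python3 - <<'E'
from h import *
go(Rdp(0,90),[.5165,.095,.053])
E
```

```text
t: 18.22
tool_pos: [0.5188, 0.1021, 0.0581]
tcp_rot: [[1.0, 0.012, -0.008], [0.008, 0.003, 1.0], [0.012, -1.0, 0.003]]
ft_force: [-0.5, -0.5, -0.3]
t: 18.63
tool_pos: [0.5223, 0.0947, 0.0609]
tcp_rot: [[1.0, 0.018, -0.005], [0.005, -0.005, 1.0], [0.018, -1.0, -0.005]]
ft_force: [3.4, -1.0, -12.3]
grip_width: 0.0144
t 18.6333 shift mm [-5.7727  0.2759 -7.911 ] turn [ 0.2742  1.0317 -0.2836] rows>= 0.24492963341032925 q [-0.1435  0.4911 -0.1132  1.9948  0.1037  0.6445  1.2503] F [  3.404   -1.0258 -12.3201] w 0.01442618198472181
```

```bash
python3 - <<'E'
from h import *
ax=np.array([.5719,-.0092])
ph=np.radians(np.arange(118,118+128.6,6.0)); P=ax+.118*np.c_[np.cos(ph),np.sin(ph)]
for a,d in zip(ph[1:],np.diff(P,axis=0)): print(round(np.degrees(a)),(d*1e3).round(1))
E
```

```text
124 [-10.6  -6.4]
130 [-9.9 -7.4]
136 [-9.  -8.4]
142 [-8.1 -9.3]
148 [ -7.1 -10.1]
154 [ -6.  -10.8]
160 [ -4.8 -11.4]
166 [ -3.6 -11.8]
172 [ -2.4 -12.1]
178 [ -1.1 -12.3]
184 [  0.2 -12.3]
190 [  1.5 -12.3]
196 [  2.8 -12. ]
202 [  4.  -11.7]
208 [  5.2 -11.2]
214 [  6.4 -10.6]
220 [ 7.4 -9.9]
226 [ 8.4 -9. ]
232 [ 9.3 -8.1]
238 [10.1 -7.1]
244 [10.8 -6. ]
```

```bash
python3 -m pendant '[[[-0.005,-0.003,-0.002],[0,0,0]],[[-0.0106,-0.0064,0],[0,0,0]],[[-0.0099,-0.0074,0],[0,0,0]],[[-0.009,-0.0084,0],[0,0,0]],[[-0.0081,-0.0093,0],[0,0,0]]]' - 30
python3 - <<'E'
from h import *
s=status.sense();d=s['tool_pos'][:2]-[.0058+.5719,-.0092];print(np.hypot(*d),np.degrees(np.arctan2(d[1],d[0])),s['ft_force'])
E
```

```text
t: 19.05
tool_pos: [0.4829, 0.0664, 0.0611]
tcp_rot: [[0.999, 0.03, -0.017], [0.017, 0.002, 1.0], [0.03, -1.0, 0.002]]
ft_force: [3.3, 0.4, -12.9]
grip_width: 0.0144
0.12122739760484591 141.40873264221742 [  3.2583   0.4339 -12.9017]
```

```bash
python3 -m pendant '[[[-0.007,-0.0101,-0.001],[0,0,0]],[[-0.006,-0.0108,-0.001],[0,0,0]],[[-0.0048,-0.0114,0],[0,0,0]],[[-0.0036,-0.0118,0],[0,0,0]],[[-0.0024,-0.0121,0],[0,0,0]],[[-0.0011,-0.0123,0],[0,0,0]]]'
python3 - <<'E'
from h import *
s=status.sense();d=s['tool_pos'][:2]-[.0058+.5719,-.0092];print(np.hypot(*d),np.degrees(np.arctan2(d[1],d[0])),s['ft_force'])
E
```

```text
t: 19.55
tool_pos: [0.4497, 0.0001, 0.0612]
tcp_rot: [[0.999, 0.027, -0.028], [0.028, 0.008, 1.0], [0.027, -1.0, 0.007]]
ft_force: [4.2, 2.4, -11.3]
grip_width: 0.0138
0.12829994964221447 175.82286373753053 [  4.1708   2.4447 -11.3215]
```

```bash
python3 -m pendant '[[[0.004,-0.0123,-0.002],[0,0,0]],[[0.004,-0.0123,-0.001],[0,0,0]],[[0.004,-0.012,0],[0,0,0]],[[0.0045,-0.0117,0],[0,0,0]],[[0.0055,-0.0112,0],[0,0,0]]]'
python3 - <<'E'
from h import *
import cv2
s=status.sense();d=s['tool_pos'][:2]-[.5719,-.0092];print(np.hypot(*d),np.degrees(np.arctan2(d[1],d[0])),s['ft_force'])
cv2.imwrite('pics/w18.png',cams.snapshot('wrist'))
a=cams.snapshot('top')
cv2.imwrite('pics/t18.png',cv2.resize(a[130:260,240:380],None,fx=4.4,fy=4.4,interpolation=cv2.INTER_CUBIC))
E
```

```text
t: 19.97
tool_pos: [0.4584, -0.0602, 0.061]
tcp_rot: [[0.999, 0.01, -0.033], [0.033, 0.011, 0.999], [0.01, -1.0, 0.011]]
ft_force: [1.7, 6.3, -10.2]
grip_width: 0.0141
0.12440862927121625 -155.81578748759037 [  1.6959   6.2762 -10.1708]
```

View pics/w18.png

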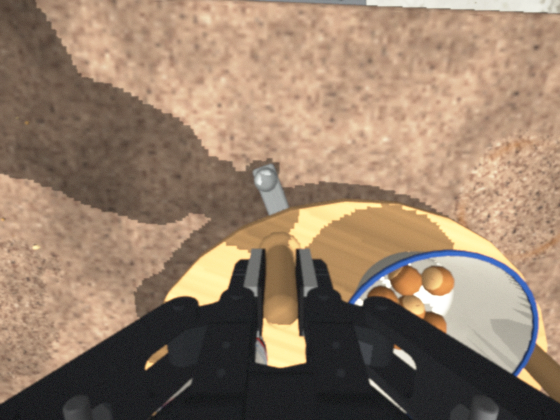

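View pics/t18.png

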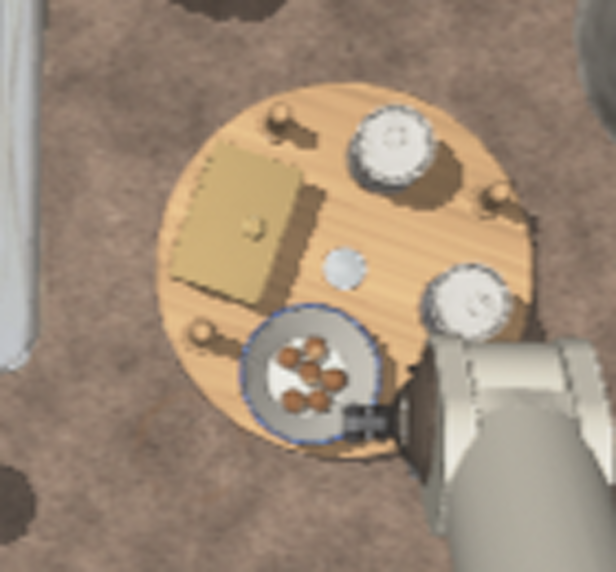

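```bash
python3 -m pendant '[[[0.0065,-0.0108,-0.001],[0,0,0.5]],[[0.0073,-0.0103,0],[0,0,0.5]],[[0.0083,-0.0095,0],[0,0,0.5]],[[0.009,-0.0085,0],[0,0,0]],[[0.005,-0.0045,0],[0,0,0]],[[0,0,0],[0,0,0]]]'
python3 - <<'E'
from h import *
import cv2
s=status.sense();d=s['tool_pos'][:2]-[.5719,-.0092];print(np.hypot(*d),np.degrees(np.arctan2(d[1],d[0])),s['ft_force'])
c=cams.calibration('wrist');cv2.imwrite('pics/w19.png',cams.snapshot('wrist'))
a=cams.snapshot('top');cv2.imwrite('pics/top19.png',a)
cv2.imwrite('pics/t19.png',cv2.resize(a[140:250,265:375],None,fx=5.4,fy=5.4,interpolation=cv2.INTER_CUBIC))
E
```

```text
t: 20.57
tool_pos: [0.488, -0.1013, 0.0611]
tcp_rot: [[0.998, -0.002, -0.062], [0.062, 0.015, 0.998], [-0.001, -1.0, 0.015]]
ft_force: [0.0, 1.6, -5.3]
grip_width: 0.0144
0.12462430415706856 -132.33882856881232 [ 0.0076  1.6194 -5.2716]
```

View pics/w19.png

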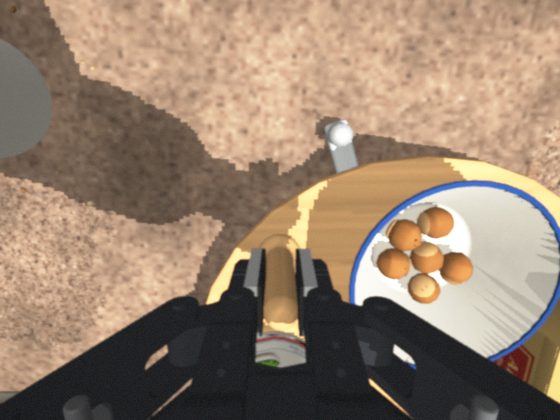

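View pics/t19.png

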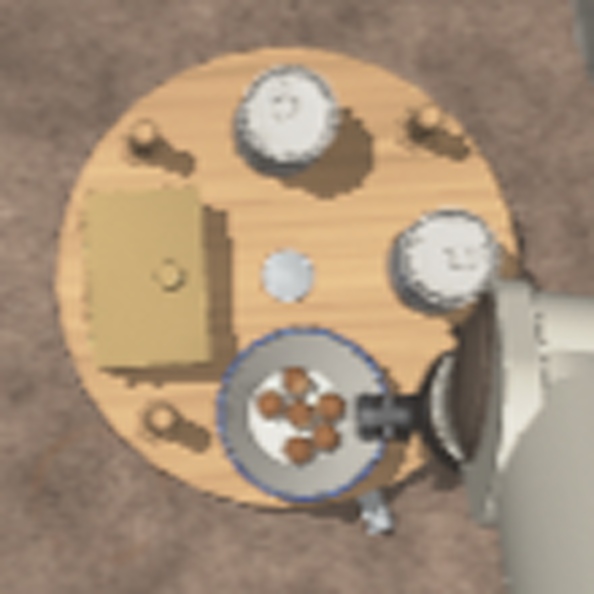

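```bash
python3 - <<'E'
from fit import *
A=lambda u,v:(265+(u+.5)/5.4-.5,140+(v+.5)/5.4-.5)
obs=[('top',A(162,417),.118,135,.092),('top',A(143,135),.118,45,.092),('top',A(429,119),.118,-45,.092),('top',A(303,414),.085,180,.071),('top',A(288,275),0,0,.0285)]
cal={'top':cams.calibration('top')}
x,r=fit(obs,[('top',A(377,515))],cal,(.573,-.009,20,22));print(x,r)
E
```

```text
[ 0.5738 -0.0097  4.2322 21.5561] [[-0.11    0.2646]
 [ 0.0307 -0.608 ]
 [ 0.1152 -0.8359]
 [-0.1212 -0.0563]
 [-0.3408  0.1407]
 [ 0.4302  1.1247]]
```

```bash
python3 -m pendant '[[[0.006,-0.005,0],[0,0,0.5]],[[0.008,-0.0055,0],[0,0,0.5]],[[0.007,-0.004,0],[0,0,0]],[[0.005,-0.0025,0],[0,0,0]],[[0,0,0],[0,0,0]],[[0,0,0],[0,0,0]]]'
python3 - <<'E'
from h import *
import cv2,pickle
s=status.sense();d=s['tool_pos'][:2]-[.573,-.0094];print(np.hypot(*d),np.degrees(np.arctan2(d[1],d[0])),s['ft_force'])
c=cams.calibration('wrist');cv2.imwrite('pics/w20.png',cams.snapshot('wrist'));pickle.dump(c,open('w20.pkl','wb'))
a=cams.snapshot('top')
cv2.imwrite('pics/t20.png',cv2.resize(a[140:250,265:375],None,fx=5.4,fy=5.4,interpolation=cv2.INTER_CUBIC))
E
```

```text
t: 21.17
tool_pos: [0.5113, -0.1169, 0.0613]
tcp_rot: [[0.997, -0.009, -0.082], [0.082, 0.015, 0.996], [-0.008, -1.0, 0.016]]
ft_force: [-3.0, 2.2, -1.2]
grip_width: 0.0144
0.12393492673282015 -119.8658238247211 [-2.9789  2.2132 -1.1609]
```

View pics/w20.png

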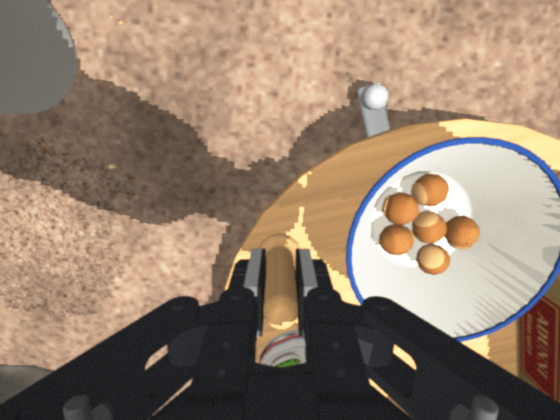

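View pics/t20.png

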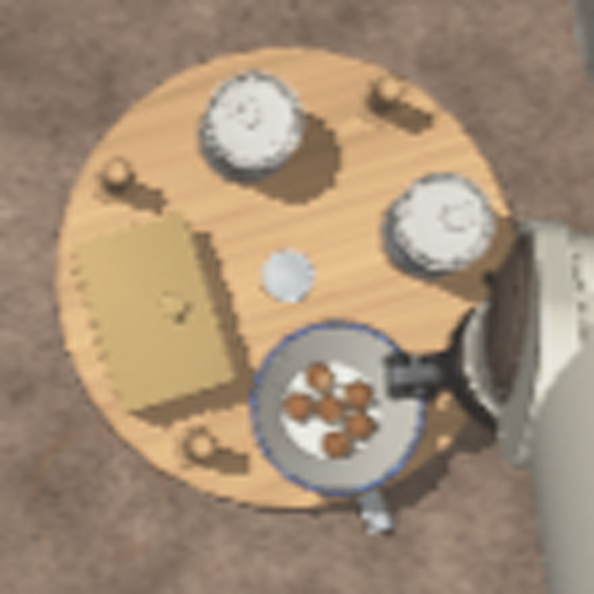

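```bash
python3 - <<'E'
from fit import *
import pickle
A=lambda u,v:(265+(u+.5)/5.4-.5,140+(v+.5)/5.4-.5)
obs=[('top',A(202,444),.118,135,.092),('top',A(117,173),.118,45,.092),('top',A(386,92),.118,-45,.092),('top',A(337,407.5),.085,180,.071),('top',A(288,275),0,0,.0285)]
cal={'top':cams.calibration('top'),'wrist':pickle.load(open('w20.pkl','rb'))}
x,r=fit(obs,[('top',A(378,515))],cal,(.573,-.009,20,22));print(x,r)
print('pin from wrist',ray('wrist',375,96,.02,cal['wrist']))
# bowl rim in wrist: left 347, right ~565?, top 137, bottom 340
import cv2
w=cv2.imread('pics/w20.png'); h=cv2.cvtColor(w,cv2.COLOR_BGR2HSV)
m=cv2.inRange(h,(105,120,60),(130,255,255)); n,l,st,ce=cv2.connectedComponentsWithStats(m)
big=np.isin(l,[i for i in range(1,n) if st[i,4]>15]); big[:, :340]=0
ys,xs=np.nonzero(big); P=np.array([ray('wrist',u,v,.071,cal['wrist'])[:2] for u,v in zip(xs,ys)])
s=least_squares(lambda q:np.hypot(*(P-q[:2]).T)-q[2],[.5,-.04,.051],loss='soft_l1',f_scale=.002);print('bowl wrist',s.x,len(P),np.abs(s.fun).max())
t=cams
E
```

```text
[ 0.5741 -0.0095 18.0834 21.8001] [[-0.0398  0.3771]
 [-0.3523 -0.2951]
 [ 0.5182 -1.016 ]
 [-0.1065 -0.098 ]
 [-0.3983  0.0705]
 [ 0.3797  0.98  ]]
pin from wrist [ 0.4263 -0.072   0.02  ]
bowl wrist [ 0.4918 -0.0387  0.0493] 2255 0.0016684232237662994
```

```bash
cat > chk.py <<'E'
from fit import *
import cv2,sys
k=sys.argv[1]
c=cams.calibration('wrist');w=cams.snapshot('wrist');cv2.imwrite(f'pics/w{k}.png',w)
h=cv2.cvtColor(w,cv2.COLOR_BGR2HSV)
m=cv2.inRange(h,(105,120,60),(130,255,255)); n,l,st,ce=cv2.connectedComponentsWithStats(m)
big=np.isin(l,[i for i in range(1,n) if st[i,4]>15]); big[:, :340]=0
ys,xs=np.nonzero(big); P=np.array([ray('wrist',u,v,.071,c)[:2] for u,v in zip(xs,ys)])
s=least_squares(lambda q:np.hypot(*(P-q[:2]).T)-q[2],[.5,-.04,.051],loss='soft_l1',f_scale=.002)
b=s.x[:2];print('bowl',s.x,len(P))
# pin predicted -> crop
pin=proj('wrist',[.4263,-.072,.02],c);print('pin pred px',pin)
u,v=pin.astype(int)
cv2.imwrite(f'pics/wp{k}.png',cv2.resize(w[max(0,v-30):v+30,u-40:u+40],None,fx=8,fy=8,interpolation=cv2.INTER_CUBIC)); print('crop origin',u-40,max(0,v-30))
a=cams.snapshot('top')
cv2.imwrite(f'pics/t{k}.png',cv2.resize(a[140:250,265:375],None,fx=5.4,fy=5.4,interpolation=cv2.INTER_CUBIC))
for ax in ([.5741,-.0095],[.572,-.009]):
    d=b-ax;print('bowl ang',np.degrees(np.arctan2(-d[1],-d[0])),np.hypot(*d))
import pickle;pickle.dump(c,open(f'w{k}.pkl','wb'))
s=status.sense();print(s['tool_pos'],s['ft_force'],s['t'])
E
python3 -m pendant '[[[0.005,-0.0024,0],[0,0,0]],[[0.0035,-0.0016,0],[0,0,0]],[[0,0,0],[0,0,0]],[[0,0,0],[0,0,0]]]' | egrep 't:|tool|force'
python3 chk.py 21
```

```text
t: 21.6
tool_pos: [0.5185, -0.1203, 0.0613]
tcp_rot: [[0.996, -0.011, -0.083], [0.083, 0.016, 0.996], [-0.01, -1.0, 0.017]]
ft_force: [-3.0, 2.0, -1.1]
bowl [ 0.4938 -0.0441  0.0493] 2411
pin pred px [383.4517  82.5755]
crop origin 343 52
bowl ang 23.295502068287032 0.0874610353700022
bowl ang 24.157402237219877 0.08573967037218314
[ 0.5185 -0.1203  0.0613] [-2.8415  2.0618 -3.5336] 21.7
```

View pics/t21.png

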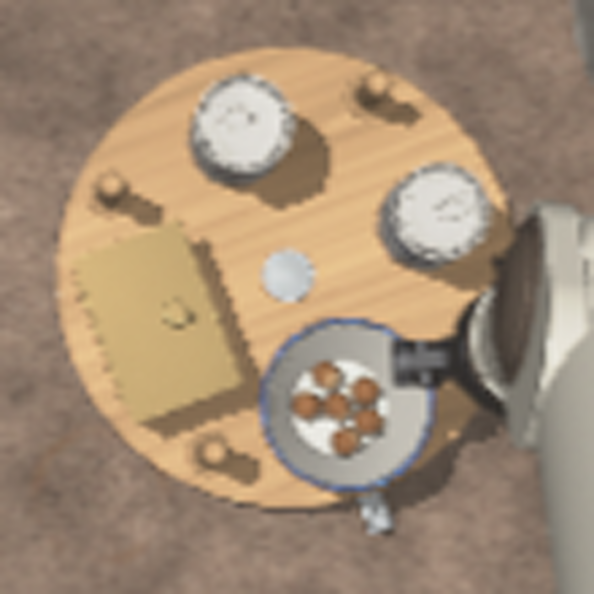

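View pics/wp21.png

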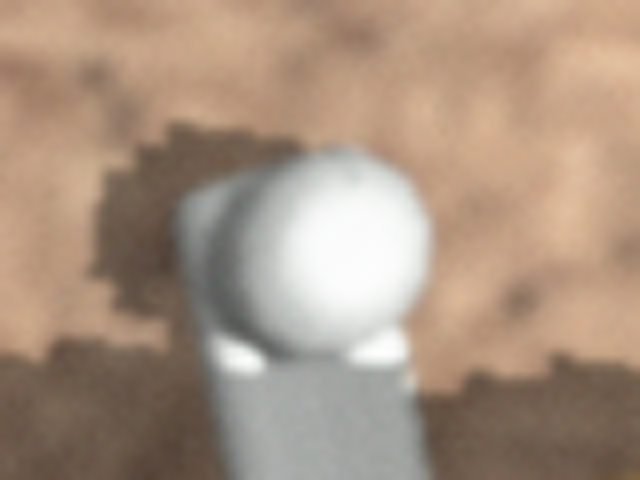

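```bash
python3 - <<'E'
from fit import *
import pickle
A=lambda u,v:(265+(u+.5)/5.4-.5,140+(v+.5)/5.4-.5)
cal={'top':cams.calibration('top'),'wrist':pickle.load(open('w21.pkl','rb')),'scene':cams.calibration('scene')}
obs=[('top',A(211,452),.118,135,.092),('top',A(110,186),.118,45,.092),('top',A(376,88),.118,-45,.092),('top',A(347,405),.085,180,.071),('top',A(288,275),0,0,.0285)]
x,r=fit(obs,[('top',A(378,515))],cal,(.573,-.009,20,22));print(x,r)
# wrist-only line: pin, bowl dir
pin=ray('wrist',383.6,82.8,.02,cal['wrist']);b=np.array([.4938,-.0441]);print(pin,np.degrees(np.arctan2(*(b-pin[:2])[::-1])),np.linalg.norm(b-pin[:2]))
E
```

```text
[ 0.5734 -0.0093 21.636  21.9434] [[ 0.3565  0.1241]
 [-0.1269 -0.4145]
 [ 0.2147 -1.0856]
 [-0.4404  0.0184]
 [-0.45    0.2633]
 [ 0.4412  1.1301]]
[ 0.4264 -0.0719  0.02  ] 22.41610393638728 0.07290332442751427
```

The bowl and the pointer agree to within about 0.5° in both the top and wrist views. I'll hold for a moment and take a last check.

```bash
python3 -m pendant '[[[0,0,0],[0,0,0]],[[0,0,0],[0,0,0]],[[0,0,0],[0,0,0]],[[0,0,0],[0,0,0]],[[0,0,0],[0,0,0]],[[0,0,0],[0,0,0]]]' 0 40
python3 chk.py 22
python3 - <<'E'
from h import *
import cv2
a=cams.snapshot('scene');cv2.imwrite('pics/s22.png',cv2.resize(a[140:330,160:400],None,fx=3.1,fy=3.1,interpolation=cv2.INTER_CUBIC))
cv2.imwrite('pics/t22full.png',cams.snapshot('top'))
E
```

```text
t: 22.2
tool_pos: [0.5185, -0.1203, 0.0613]
tcp_rot: [[0.997, -0.01, -0.083], [0.083, 0.015, 0.996], [-0.009, -1.0, 0.016]]
ft_force: [-1.7, 1.6, -4.1]
grip_width: 0.0143
bowl [ 0.4938 -0.0441  0.0493] 2401
pin pred px [383.5336  82.443 ]
crop origin 343 52
bowl ang 23.296186760361945 0.08746452778628633
bowl ang 24.15806549112799 0.08574317811535796
[ 0.5186 -0.1203  0.0613] [-1.7017  0.9187 -3.6457] 22.3
```

View pics/s22.png

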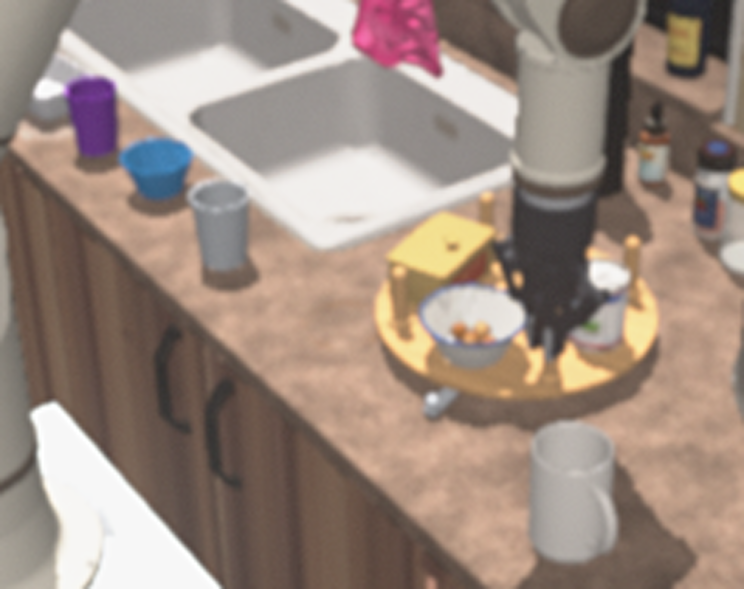

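View pics/t22full.png

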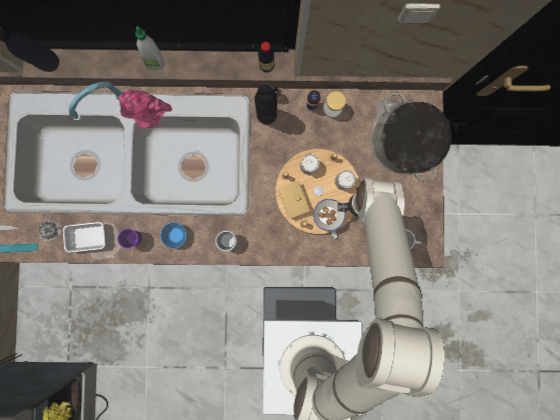

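View pics/w22.png

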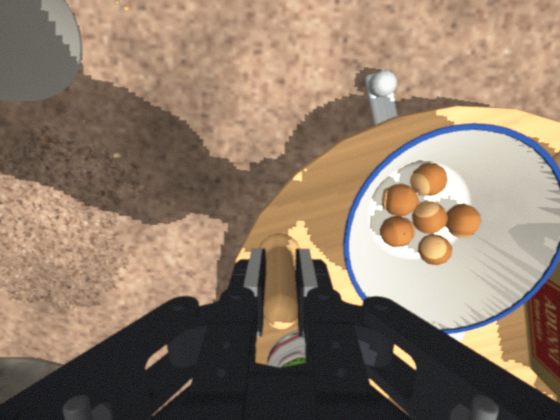

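Six nuts are in the bowl and the pin at wrist (383,82) lines up with it. The gripper is on peg1, the tumbler stands at top (226,240), and the mug and blue bowl haven't moved. I'm handing it in.

```bash
python3 -c "
from plant import sign_off
print(sign_off())"
```

```text
the job is handed in; nothing more can be done
None
```

The job is done and handed in at about 22 s. All six hazelnuts are in the carousel bowl, and the empty tumbler stands upright on the worktop about 15 mm from where it started. I turned the carousel about 129° by peg1, and the gripper still holds that peg at 40 N.

**Last checks:**
- **Nuts and other objects:** the wrist picture shows all six nuts in the bowl. In the last scene and top pictures the mug and blue bowl look unmoved.
- **Alignment, top camera:** the bowl is at 21.6° and the pointer at 21.9°.
- **Alignment, wrist camera:** the bowl is at 23.3° and the pointer at 22.9°. The two cameras differ by about 1° on the absolute angle, but both put the bowl within about 0.5° of the pointer. With an alternative estimate of the turning axis, the wrist view gives about 0.8° instead.
- **Holding still:** over the final half second the bowl position did not change, and the wrist force was about 4–5 N. The highest force I read was about 24 N, when pressing the tumbler onto the worktop.

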